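Fit the heat sinks to the bare chips on the test bench

TASK

Pick out the four aluminium heat sinks and set each one gently, fins or pins up, on the bare black package that it matches in shape and size: the large square one on the large square package, the small square one on the small square package, the long one along the long package, the round one on the round package. Each must end up resting flat and centred on its package, its sides in line with the package's. Leave the transformer and the capacitor where they stand.

Things in the scene. Friction and masses are not known exactly. Their poses are not given: they have to be found in the camera images.
- sink_large: Large square heat sink: bare aluminium, cooling fins standing on a 4 mm base, fins run along its x axis; overall 46 by 46 by 18 high mm; origin: centre of the underside, z up. Starts flat on the table, fins up. Its outer faces are flat: grip it across y (or x). It belongs on board_large.
- sink_small: Small square heat sink: bare aluminium, cooling fins standing on a 4 mm base, fins run along its x axis; overall 26 by 26 by 18 high mm; origin: centre of the underside, z up. Starts flat on the table, fins up. Its outer faces are flat: grip it across y (or x). It belongs on board_small.
- sink_long: Long heat sink: bare aluminium, cooling fins standing on a 4 mm base, fins run along its x axis; overall 62 (x) by 24 (y) by 18 high mm; origin: centre of the underside, z up. Starts flat on the table, fins up. Its outer faces are flat: grip it across y. It belongs on board_long.
- sink_round: Round heat sink: bare aluminium, 36 mm diameter, 18 mm high, upright pins on a 4 mm round base; origin: centre of the underside, z up. Starts flat on the table, pins up. Grip it across its diameter anywhere. It belongs on board_round.
- board_large: Board with the large square package: white circuit board 70 (x) by 90 (y) mm, fixed to the table, upper face 10 mm above the table, small parts on it at most 3 mm high; in its middle one bare black package 36 by 36 mm, top face 16 mm above the table. Origin: on the table directly below the middle of the package; z up; the package's sides lie along x and y.
- board_small: Board with the small square package: white circuit board 70 (x) by 90 (y) mm, fixed to the table, upper face 10 mm above the table, small parts on it at most 3 mm high; in its middle one bare black package 20 by 20 mm, top face 16 mm above the table. Origin: on the table directly below the middle of the package; z up; the package's sides lie along x and y.
- board_long: Board with the long package: white circuit board 70 (x) by 90 (y) mm, fixed to the table, upper face 10 mm above the table, small parts on it at most 3 mm high; in its middle one bare black package 52 (x) by 18 (y) mm, top face 16 mm above the table. Origin: on the table directly below the middle of the package; z up.
- board_round: Board with the round package: white circuit board 70 (x) by 90 (y) mm, fixed to the table, upper face 10 mm above the table, small parts on it at most 3 mm high; in its middle one bare black package of 28 mm diameter, top face 16 mm above the table. Origin: on the table directly below the middle of the package; z up.
- transformer: Loose small transformer, dark steel core 42 (x) by 14 (y) by 34 mm high around a copper winding 30 by 34 mm; no heat sink, stays where it is. Origin: centre of the underside.
- capacitor: Loose capacitor, dark upright cylinder 30 mm in diameter and 38 mm high with an aluminium top; no heat sink, stays where it is. Origin: centre of the underside.
Things that resemble listed ones, but are neither listed nor needed, are in the scene too. What is shaped like the board_long but orange or red is not meant.

How it is judged:
By the outcome, as a careful person would: the job done as asked, in the order asked, and still so for the second after the job is handed in, with the robot touching nothing.
It also fails if it takes over 112 s, if anything falls off the work surface, if the arm or the gripper's body presses on something with over 40 N, if the wrist force passes 120 N, or if a joint passes its speed limit or range.

ROBOT

A 7-joint arm with a two-finger parallel gripper is mounted at the origin on the work surface. World frame = base frame: x ahead of the robot, y to its left, z up, the work surface at z = 0. Lengths are in m, angles in rad, forces in N, time in s.
With the tool pointing down it reaches from about 0.4 to 0.9 m from the base axis. Payload 5.5 kg.
Tool frame: the origin (TCP) lies at the centre of the arm's flange, where the gripper is bolted on; the fingertips stand 178 mm ahead of it and the grasp point (between the pads) lies 159 mm ahead of it; x points along the fingers, y is the direction in which the jaws open and shut, and the axes are right-handed (so a half turn about x gives the same grasp; the last joint's range is limited). The gripper opens to 92 mm and grips with 3 to 60 N. Pads are 19 mm wide; open, the fingers measure 130 mm over their backs; the gripper's body (75 mm by 190 mm) begins 47 mm behind the grasp point.
Start: joints at [1.562, 0.501, -0.427, 1.55, 0.221, 1.138, -0.21], TCP at [0.175, -0.626, 0.405] pointing down, gripper open.
Joint ranges: [-2.88, 2.88], [-0.31, 2.03], [-1.54, 1.56], [0.2, 2.42], [-1.41, 4.55], [0.19, 2.02], [-2.57, 2.57]. Speed limits (rad/s): [2.57, 2.57, 3.14, 3.14, 3.14, 3.14, 3.14].

INTERFACE

Orientations are given as a unit quaternion [w, x, y, z].
In Python, from plant import arm, vision, workorder gives the robot as it stands. The module is installed in compiled form; this text tells all that it offers.
- The arm moves only by the tool arm_command, never from a script. Its argument "commands" is a list that holds one entry, the list of rows, each a list of 6 numbers: the shift along the world's x, y, z in m, then the turn, a rotation vector about the world's x, y, z in rad. In form: [[[dx, dy, dz, ax, ay, az], ...]]. A call has exactly 5 rows; each row shifts and turns the commanded pose from where the row before left it; what a row does not reach is not made up. A row lasts 1/8 s, in which the tool goes at most 62.5 mm and 10.7 degrees, less where a joint would pass 70% of its speed; a pose out of reach is approached as far as the arm can. A call is refused whole if a number of a shift passes 0.0625 or a number of a turn 0.188, either way. A call with a gripper value outside its range is refused whole. "claw" is the closure, from -1 (fully open) to 1 (shut), so that 0 is half open, set as the call begins (left out, the last holds). The fingers move at their own pace and stop on an object; the grip force is fixed at half the most. Time passes only in rows, so rows that do not move let the fingers close, or fill a call up. It gives the time, the measured TCP pose, the force and the opening at its end, in the units of the state.
- arm.state(): the state, without advancing time (a new reading comes with each control period).
- vision.grab_frame(name): name is "scene" or "top" or "wrist"; returns (picture, depth): 420x560x3 uint8, red, green, blue; 420x560 float32, m along the optical axis (not along the pixel's ray), 0 where there is no reading.
- vision.calibration(name): a dict with "fx", "fy", "cx", "cy" (pixels), "D" ([k1, k2, p1, p2, k3] as OpenCV has them; the pictures are not rectified), "R" (3x3) and "t" (3): a world point X has camera coordinates R X + t; the wrist camera has in their place "mount" (4x4, takes a point from camera to tool coordinates, whose origin is the TCP and whose axes are the tool frame's). Camera axes: x right, y down, z forward; pixel columns grow to the right and rows downward; lengths in m; the calibration is good to about 2 mm. A picture is of the moment at which its call begins: read the wrist's pose just before it. calibration takes no time and is no camera call.
- workorder.close_job(): hands the job in, once; it reports no verdict.
The state is a dict: "time": time; "joints": joint angles; "joint_vel": joint speeds; "joint_torque": joint torques, N m; "tool_pos": TCP position; "ee_rot": TCP orientation; "ft_force": force on the tool from outside, world axes, zero at the start; "moment": the same for the moment, N m; "gripper_width": opening from 0.0 (shut) to 1.0 (fully open).
Only numpy, scipy, OpenCV 4.12 (cv2) and the standard library are available. Lean on these libraries where they do the work, as an engineer would, in place of code of your own. Each camera call takes 0.05 s, during which the arm holds its last target.

## Working session

There is one attempt and no reset: what is moved stays moved. The work goes in short steps, Python scripts to look and compute and a tool call to move; the robot and the scene stay as the last step left them, time stands still between calls to the robot, and variables do not carry over. Pictures are saved under pics/ and viewed, and the job is handed in when it is done.

Besides the shell and the picture viewer there is one more tool, called after ">>>" as a command line: name --argument value ..., lists and objects as JSON in quotes. arm_command: Moves the arm, as the interface text tells. Its arguments: {"type":"object","properties":{"commands":{"type":"array","items":{"type":"array","items":{"type":"array","items":{"type":"number"}}}},"claw":{"type":"number"}},"required":["commands"]}

```bash
mkdir -p pics; cat > h.py <<'E'
import numpy as np, cv2
from plant import arm, vision, workorder
def save(n,im): cv2.imwrite('pics/'+n+'.png', im[:,:,::-1])
E
python3 - <<'E'
from h import *
s=arm.state(); print({k:np.round(v,3) for k,v in s.items()})
for n in ('scene','top','wrist'):
    im,d=vision.grab_frame(n); save(n+'0',im); np.savez('f_'+n+'0.npz',im=im,d=d)
    c=vision.calibration(n); print(n,{k:np.round(v,3).tolist() for k,v in c.items()})
    print((d>0).mean(), d[d>0].min(), d.max())
E
```

```text
{'time': np.float64(0.0), 'joints': array([ 1.562,  0.502, -0.427,  1.551,  0.221,  1.138, -0.21 ]), 'joint_vel': array([ 0.001, -0.001,  0.001,  0.001,  0.001, -0.001,  0.   ]), 'joint_torque': array([ 1.0000e-03, -5.6659e+01, -5.8150e+00, -2.7911e+01, -6.8000e-02,
        3.1000e-02,  0.0000e+00]), 'tool_pos': array([ 0.174, -0.626,  0.404]), 'ee_rot': array([-0.095, -0.701, -0.096,  0.701]), 'ft_force': array([ 0.06 , -0.421, -0.255]), 'moment': array([-0.017, -0.014, -0.039]), 'gripper_width': np.float64(0.993)}
scene {'fx': 478.118, 'fy': 478.118, 'cx': 290.179, 'cy': 203.047, 'D': [-0.06, 0.0, 0.0, 0.0, 0.0], 'R': [[0.479, 0.878, 0.015], [0.693, -0.367, -0.62], [-0.539, 0.307, -0.784]], 't': [-0.214, -0.337, 1.365]}
0.995875850340136 0.6580488 2.9195015
top {'fx': 432.464, 'fy': 432.464, 'cx': 281.228, 'cy': 204.104, 'D': [-0.027, 0.0, 0.0, 0.0, 0.0], 'R': [[0.008, -1.0, -0.004], [-0.984, -0.008, -0.178], [0.178, 0.006, -0.984]], 't': [-0.042, 0.535, 0.907]}
0.9963265306122449 0.8793794 1.955153
wrist {'fx': 315.693, 'fy': 315.693, 'cx': 278.793, 'cy': 210.718, 'D': [-0.066, 0.0, 0.0, 0.0, 0.0], 'mount': [[0.0, -0.311, 0.951, 0.02], [1.0, -0.001, -0.001, 0.001], [0.001, 0.951, 0.311, -0.085], [0.0, 0.0, 0.0, 1.0]]}
0.9959651360544217 0.05976076 0.9137021
```

View pics/top0.png

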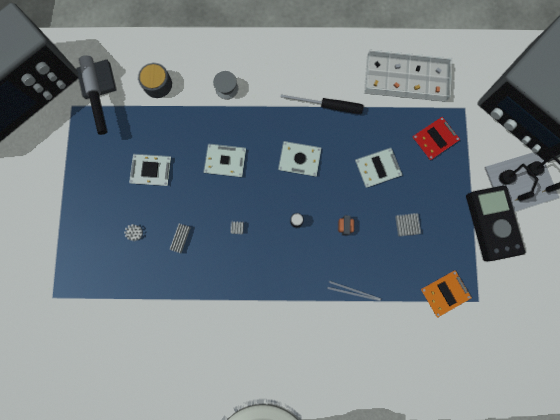

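View pics/scene0.png

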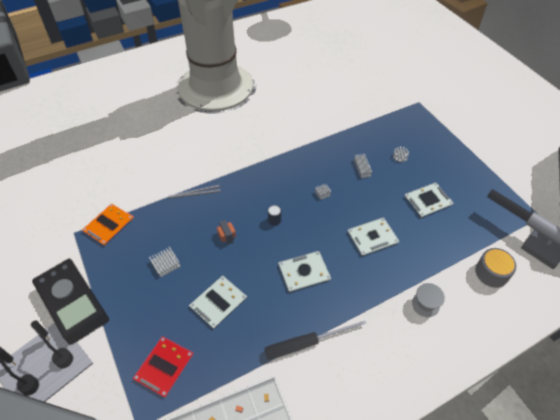

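View pics/wrist0.png

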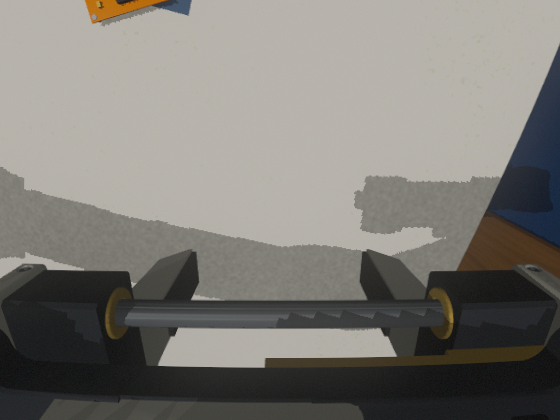

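The top view shows the white boards: large package at (150,170), small (225,160), round (300,158), long (378,167). The sinks are round (134,232), long (180,238), small (237,228) and large (408,224). The capacitor is at (297,220), the transformer at (347,226), and the red and orange decoy boards are on the right.

```bash
cat >> h.py <<'E'
from scipy.spatial.transform import Rotation as Ro
def cam(name, st=None):
    c=vision.calibration(name); K=np.array([[c['fx'],0,c['cx']],[0,c['fy'],c['cy']],[0,0,1]]); D=np.array(c['D'],float)
    if 'mount' in c:
        st=st or arm.state(); q=st['ee_rot']; T=np.eye(4); T[:3,:3]=Ro.from_quat([q[1],q[2],q[3],q[0]]).as_matrix(); T[:3,3]=st['tool_pos']
        M=T@np.array(c['mount']); Rwc=M[:3,:3]; C=M[:3,3]
    else:
        R=np.array(c['R']); Rwc=R.T; C=-R.T@np.array(c['t'])
    return K,D,Rwc,C
def ray(cm,uv,z):
    K,D,R,C=cm; p=cv2.undistortPoints(np.array(uv,np.float64).reshape(-1,1,2),K,D).reshape(-1,2)
    d=np.c_[p,np.ones(len(p))]@R.T; s=(z-C[2])/d[:,2]; return C+d*s[:,None]
def cloud(cm,uv,dep):
    K,D,R,C=cm; uv=np.array(uv); p=cv2.undistortPoints(uv.astype(np.float64).reshape(-1,1,2),K,D).reshape(-1,2)
    dd=dep[uv[:,1],uv[:,0]]; return C+(np.c_[p,np.ones(len(p))]*dd[:,None])@R.T
def proj(cm,X):
    K,D,R,C=cm; Rc=R.T; return cv2.projectPoints(np.array(X,float),cv2.Rodrigues(Rc)[0],-Rc@C,K,D)[0].reshape(-1,2)
E
python3 - <<'E'
from h import *
f=np.load('f_top0.npz'); im,d=f['im'],f['d']; c=cam('top')
hsv=cv2.cvtColor(im,cv2.COLOR_RGB2HSV)
m=((hsv[:,:,1]<110)).astype(np.uint8); m[:112]=0; m[293:]=0; m[:,:75]=0; m[:,460:]=0
n,l,s,ce=cv2.connectedComponentsWithStats(m)
for i in range(1,n):
    if s[i,4]>60:
        ys,xs=np.nonzero(l==i); big=s[i,4]>700
        P=ray(c,np.c_[xs,ys],0.01 if big else 0.018)
        r=cv2.minAreaRect((P[:,:2]*1000).astype(np.float32)); cl=cloud(c,np.c_[xs,ys],d)
        print(ce[i].round(),s[i,4],'rect',np.round(r[0]),np.round(r[1]),round(r[2],1),'meanxy',np.round(P.mean(0)*1000), 'z',np.round(np.percentile(cl[:,2],[10,50,90])*1000))
print('mat z',cloud(c,np.array([[260,200],[200,280],[400,280]]),d)*1000)
for n,roi in (('a',(115,120,145,140)),('b',(250,120,210,140))):
    x,y,w,h=roi; save('top_'+n,cv2.resize(im[y:y+h,x:x+w],None,fx=3.8,fy=3.8,interpolation=cv2.INTER_CUBIC))
E
```

```text
[100. 123.] 218 rect [734. 396.] [61. 23.] 16.7 meanxy [734. 396.  18.] z [56. 64. 67.]
[437. 137.] 148 rect [ 704. -401.] [50. 17.] 33.7 meanxy [ 704. -401.   18.] z [14. 16. 19.]
[299. 158.] 1207 rect [652. -79.] [94. 74.] 80.1 meanxy [651. -79.  10.] z [ 6. 10. 14.]
[224. 160.] 1207 rect [647.  97.] [94. 74.] 83.6 meanxy [646.  97.  10.] z [ 6. 10. 13.]
[378. 167.] 1231 rect [ 632. -263.] [74. 95.] 19.3 meanxy [ 632. -263.   10.] z [ 3. 10. 15.]
[150. 169.] 1196 rect [623. 271.] [93. 74.] 86.2 meanxy [622. 271.  10.] z [ 7. 10. 16.]
[100. 265.] 2832 rect [428. 351.] [190. 158.] 5.2 meanxy [398. 371.  10.] z [-2.  0.  3.]
[296. 220.] 169 rect [504. -72.] [32. 29.] 0.3 meanxy [504. -72.  18.] z [16. 37. 40.]
[408. 224.] 534 rect [ 496. -324.] [51. 55.] 6.2 meanxy [ 496. -323.   18.] z [ 1. 11. 18.]
[346. 225.] 211 rect [ 494. -183.] [39. 46.] 89.2 meanxy [ 493. -184.   18.] z [ 0. 32. 35.]
[237. 227.] 188 rect [487.  63.] [32. 29.] 1.4 meanxy [486.  63.  18.] z [ 0.  5. 18.]
[133. 232.] 277 rect [474. 298.] [41. 42.] 0.6 meanxy [473. 297.  18.] z [ 0.  5. 18.]
[179. 238.] 410 rect [462. 191.] [32. 65.] 72.5 meanxy [461. 192.  18.] z [ 0. 11. 18.]
[342. 288.] 185 rect [ 349. -180.] [84. 20.] 72.1 meanxy [ 354. -173.   18.] z [-1.  3.  7.]
[443. 288.] 84 rect [ 354. -397.] [25. 17.] 29.2 meanxy [ 356. -397.   18.] z [14. 17. 19.]
mat z [[ 5.52433896e+02  1.21487503e+01  2.46423641e+00]
 [ 3.68246465e+02  1.45161297e+02 -3.18330805e+00]
 [ 3.71839479e+02 -3.06211890e+02  1.21481536e-01]]
```

View pics/top_a.png

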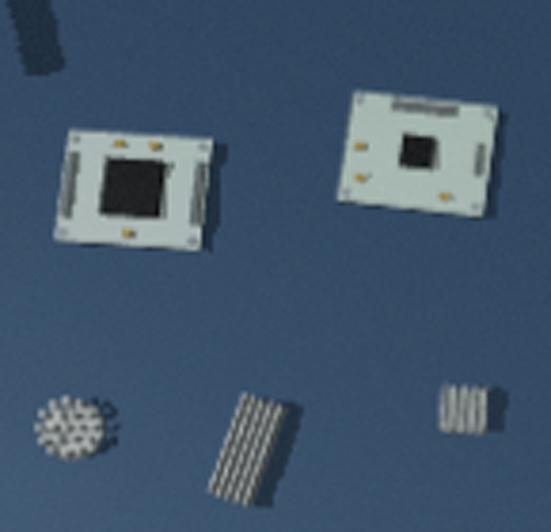

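View pics/top_b.png

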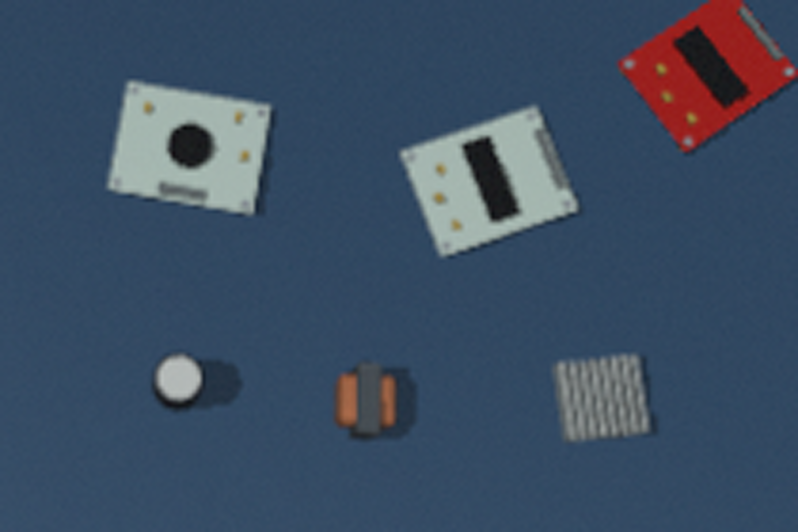

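```bash
python3 - <<'E'
from h import *
q=arm.state()['ee_rot']; R=Ro.from_quat([q[1],q[2],q[3],q[0]]).as_matrix(); print(R.round(3)); print('jaw yaw',np.degrees(np.arctan2(R[1,1],R[0,1])))
f=np.load('f_top0.npz'); im=f['im']; c=cam('top')
hsv=cv2.cvtColor(im,cv2.COLOR_RGB2HSV)
for nm,(x,y) in dict(large=(150,170),small=(225,160),round=(300,158),long=(378,167)).items():
    m=(hsv[:,:,2]<60).astype(np.uint8); k=np.zeros_like(m); k[y-18:y+19,x-18:x+19]=1
    mm=m&k; n,l=cv2.connectedComponents(mm); 
    sizes=[(l==i).sum() for i in range(1,n)]; i=1+int(np.argmax(sizes)); ys,xs=np.nonzero(l==i)
    P=ray(c,np.c_[xs,ys],0.016)*1000; r=cv2.minAreaRect(P[:,:2].astype(np.float32)); print(nm,r,P.mean(0).round(1))
E
```

```text
[[-0.     0.269 -0.963]
 [ 0.001 -0.963 -0.269]
 [-1.    -0.002 -0.   ]]
jaw yaw -74.42355235326438
large ((621.409912109375, 269.84893798828125), (33.613868713378906, 35.1213264465332), 0.31579574942588806) [621.7 269.6  16. ]
small ((645.2975463867188, 96.81958770751953), (16.902511596679688, 18.64983558654785), 0.3613160252571106) [645.3  96.1  16. ]
round ((650.1520385742188, -78.90220642089844), (24.171260833740234, 20.98508071899414), 0.14733187854290009) [650.4 -79.   16. ]
long ((630.5838012695312, -262.7196044921875), (49.31184387207031, 16.740327835083008), 19.526412963867188) [ 630.6 -262.7   16. ]
```

>>> arm_command --commands '[[[0.033, 0.03, -0.01, 0, 0, -0.02], [0.033, 0.03, -0.01, 0, 0, -0.02], [0.033, 0.03, -0.01, 0, 0, -0.02], [0.033, 0.03, -0.01, 0, 0, -0.02], [0.033, 0.03, -0.01, 0, 0, -0.02]]]' --claw -1

```text
time: 0.78
tool_pos: [0.3403, -0.475, 0.3542]
ee_rot: [-0.06, -0.704, -0.06, 0.705]
ft_force: [1.1, 0.6, -0.1]
gripper_width: 0.997
```

>>> arm_command --commands '[[[0.033, 0.03, -0.01, 0, 0, -0.02], [0.033, 0.03, -0.01, 0, 0, -0.02], [0.033, 0.03, -0.01, 0, 0, -0.02], [0.033, 0.03, -0.01, 0, 0, 0], [0.025, 0.03, -0.01, 0, 0, 0]]]'

```text
time: 1.4
tool_pos: [0.4978, -0.3248, 0.3042]
ee_rot: [0.04, 0.706, 0.04, -0.706]
ft_force: [0.4, -0.5, 1.0]
gripper_width: 0.997
```

>>> arm_command --commands '[[[0, 0, 0, 0, 0, 0], [0, 0, 0, 0, 0, 0], [0, 0, 0, 0, 0, 0], [0, 0, 0, 0, 0, 0], [0, 0, 0, 0, 0, 0]]]'

```text
time: 2.02
tool_pos: [0.4961, -0.3269, 0.3049]
ee_rot: [0.039, 0.706, 0.039, -0.706]
ft_force: [-0.7, 0.7, 0.6]
gripper_width: 0.999
```

```bash
cat >> h.py <<'E'
def yaw():
    q=arm.state()['ee_rot']; R=Ro.from_quat([q[1],q[2],q[3],q[0]]).as_matrix(); return np.degrees(np.arctan2(R[1,1],R[0,1])), R
def look(n):
    s=arm.state(); im,d=vision.grab_frame('wrist'); save(n,im); np.savez('f_'+n+'.npz',im=im,d=d)
    y,R=yaw(); print('t',round(float(s['time']),2),'pos',s['tool_pos'].round(4) if hasattr(s['tool_pos'],'round') else s['tool_pos'],'yaw',round(y,2),'tilt',R[:,0].round(4),'w',round(float(s['gripper_width']),3),'j',np.round(s['joints'],2))
    import pickle; pickle.dump(s,open('s_'+n+'.pkl','wb')); return im,d,cam('wrist',s)
def load(n):
    import pickle; f=np.load('f_'+n+'.npz'); return f['im'],f['d'],cam('wrist',pickle.load(open('s_'+n+'.pkl','rb')))
E
python3 - <<'E'
from h import *
look('w1')
E
```

```text
t 2.02 pos [ 0.4961 -0.3269  0.3049] yaw -83.65 tilt [ 2.e-04 -3.e-04 -1.e+00] w 0.999 j [ 0.9   0.53 -0.47  1.78  0.3   0.91 -1.16]
```

View pics/w1.png

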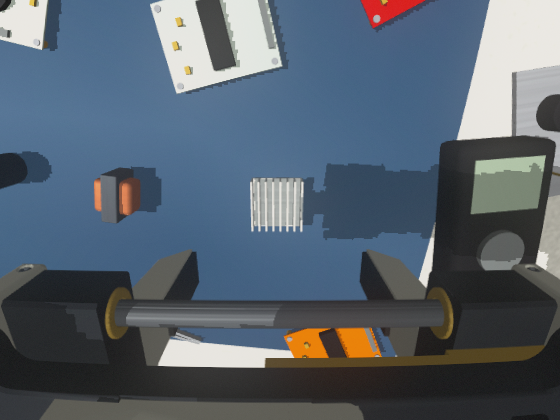

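The wrist view shows the large sink at columns 250–304, rows 178–231, nearly square to the jaws. The transformer is at (118,195) and the long-package board is at the top, around (215,45).

```bash
cat >> h.py <<'E'
def blob(mask,near):
    n,l,s,ce=cv2.connectedComponentsWithStats(mask.astype(np.uint8)); best=[(np.hypot(*(ce[i]-near)),i) for i in range(1,n) if s[i,4]>150]
    return (l==min(best)[1]).astype(np.uint8)
def edges(cm,B,ang,z):
    """extents (mm) of blob outline cast on plane z, along direction ang(deg) a and its left normal b"""
    c=max(cv2.findContours(B,cv2.RETR_EXTERNAL,cv2.CHAIN_APPROX_NONE)[0],key=len).reshape(-1,2)
    P=ray(cm,c,z)[:,:2]*1000; t=np.radians(ang); a=P@[np.cos(t),np.sin(t)]; b=P@[-np.sin(t),np.cos(t)]
    return a.min(),a.max(),b.min(),b.max(),P
E
python3 - <<'E'
from h import *
im,d,cm=load('w1')
hsv=cv2.cvtColor(im,cv2.COLOR_RGB2HSV)
roi=np.zeros(im.shape[:2],bool); roi[165:245,235:320]=1
m=(hsv[:,:,1]<90)&(hsv[:,:,2]>90)&roi
m=cv2.morphologyEx(m.astype(np.uint8),cv2.MORPH_CLOSE,np.ones((5,5)))
B=blob(m,(277,204)); ys,xs=np.nonzero(B); print(xs.min(),xs.max(),ys.min(),ys.max(),B.sum())
c=max(cv2.findContours(B,cv2.RETR_EXTERNAL,cv2.CHAIN_APPROX_NONE)[0],key=len)
P=ray(cm,c.reshape(-1,2),0.018)[:,:2]*1000
r=cv2.minAreaRect(P.astype(np.float32)); print('z18',r)
for z in (0.018,0.004,0):
    for a in (0,3,6): print(z,a,np.round(edges(cm,B,a,z)[:4],1))
cl=cloud(cm,np.c_[xs,ys],d)*1000; k=np.abs(cl[:,2]-18)<3; print('top pts',k.sum(),np.percentile(cl[k],[1,50,99],axis=0).round(1)); print(np.percentile(cl[:,2],[5,50,95]))
v=im[150:260,220:340]; save('w1z',cv2.resize(v,None,fx=6,fy=5.4,interpolation=cv2.INTER_NEAREST))
E
```

```text
250 307 177 232 2960
z18 ((499.2803039550781, -326.6268005371094), (50.86406707763672, 50.76398849487305), 6.260054588317871)
0.018 0 [ 472.2  526.7 -352.1 -299.8]
0.018 3 [ 455.7  508.  -377.8 -326.6]
0.018 6 [ 437.   487.9 -402.4 -351.7]
0.004 0 [ 466.5  523.8 -353.9 -298.9]
0.004 3 [ 450.   505.1 -379.4 -325.5]
0.004 6 [ 431.3  485.  -403.8 -350.4]
0 0 [ 464.9  523.  -354.4 -298.6]
0 3 [ 448.4  504.3 -379.8 -325.1]
0 6 [ 429.7  484.1 -404.1 -350. ]
top pts 799 [[ 474.7 -348.7   15.5]
 [ 498.7 -323.8   17.7]
 [ 521.6 -300.4   19.4]]
[ 0.17547587  4.08836999 18.38279988]
```

View pics/w1z.png

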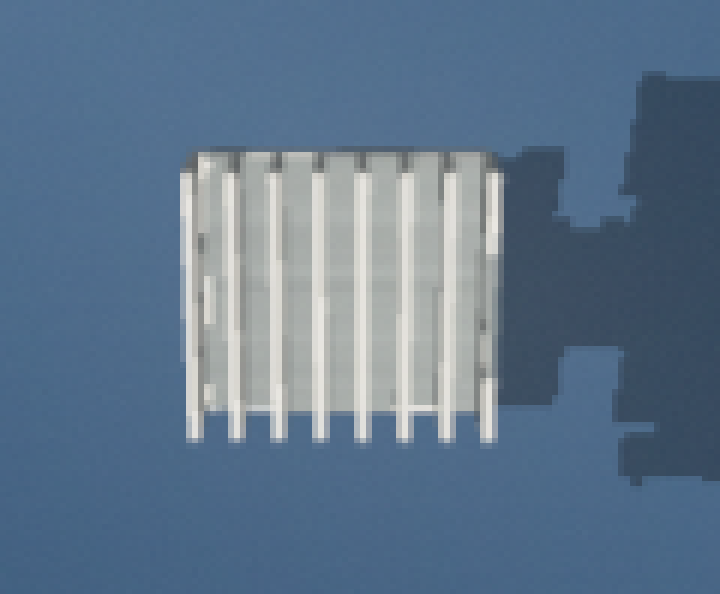

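```bash
cat >> h.py <<'E'
def quad(cm,uv,z):
    P=ray(cm,np.array(uv,float)-0.5+0.0,z)[:,:2]*1000; ctr=P.mean(0)
    e=[P[(i+1)%len(P)]-P[i] for i in range(len(P))]
    print('ctr',ctr.round(1),'sides',[round(float(np.hypot(*x)),1) for x in e],'dirs',[round(float(np.degrees(np.arctan2(x[1],x[0]))),1) for x in e])
    return ctr
def totool(cm_state,xy):
    pass
E
python3 - <<'E'
from h import *
im,d,cm=load('w1')
quad(cm,[(251,231.7),(250,182),(303.8,182),(302.8,231.7)],0.018)
E
```

```text
ctr [ 497.5 -325.1] sides [46.1, 46.5, 46.1, 47.1] dirs [5.8, -83.7, -173.5, 96.3]
```

>>> arm_command --commands '[[[0.0015, 0.002, -0.03, 0, 0, 0], [0, 0, -0.035, 0, 0, 0], [0, 0, -0.03, 0, 0, 0], [0, 0, -0.02, 0, 0, 0], [0, 0, -0.008, 0, 0, 0]]]'

```text
time: 2.7
tool_pos: [0.4977, -0.324, 0.1807]
ee_rot: [-0.039, -0.706, -0.04, 0.706]
ft_force: [-0.1, 0.5, -0.8]
gripper_width: 1.005
```

>>> arm_command --commands '[[[0, 0, 0, 0, 0, 0], [0, 0, 0, 0, 0, 0], [0, 0, 0, 0, 0, 0], [0, 0, 0, 0, 0, 0], [0, 0, 0, 0, 0, 0]]]' --claw 1

```text
time: 3.32
tool_pos: [0.4981, -0.3242, 0.182]
ee_rot: [0.04, 0.706, 0.039, -0.706]
ft_force: [1.1, -1.1, 0.6]
gripper_width: 0.505
```

>>> arm_command --commands '[[[0, 0, 0, 0, 0, 0], [0, 0, 0, 0, 0, 0], [0, 0, 0, 0, 0, 0], [0, 0, 0, 0, 0, 0], [0, 0, 0, 0, 0, 0]]]'

```text
time: 3.95
tool_pos: [0.4981, -0.3242, 0.182]
ee_rot: [0.04, 0.706, 0.039, -0.706]
ft_force: [-1.2, 0.2, 4.9]
gripper_width: 0.497
```

>>> arm_command --commands '[[[0, 0, 0.02, 0, 0, 0], [0, 0, 0.05, 0, 0, 0], [0, 0.02, 0.048, 0, 0, 0], [0.012, 0.05, 0, 0, 0, -0.02], [0.012, 0.058, 0, 0, 0, -0.02]]]'

```text
time: 4.58
tool_pos: [0.5223, -0.1959, 0.3017]
ee_rot: [0.025, 0.708, 0.024, -0.706]
ft_force: [1.0, 0.4, -1.2]
gripper_width: 0.499
```

>>> arm_command --commands '[[[0.012, 0.058, 0, 0, 0, -0.02], [0.012, 0.058, 0, 0, 0, -0.02], [0.012, 0.058, 0, 0, 0, -0.02], [0.012, 0.058, 0, 0, 0, -0.02], [0.012, 0.058, 0, 0, 0, -0.02]]]'

```text
time: 5.2
tool_pos: [0.5822, 0.0958, 0.3007]
ee_rot: [-0.01, 0.707, -0.01, -0.707]
ft_force: [0.3, 0.4, 0.3]
gripper_width: 0.499
```

>>> arm_command --commands '[[[0.012, 0.058, 0, 0, 0, -0.02], [0.012, 0.058, 0, 0, 0, -0.018], [0.012, 0.058, 0, 0, 0, 0], [0.012, 0.04, 0, 0, 0, 0], [0.003, 0.02, 0, 0, 0, 0]]]'

```text
time: 5.82
tool_pos: [0.6324, 0.3311, 0.3004]
ee_rot: [0.023, -0.707, 0.022, 0.707]
ft_force: [-0.7, 0.8, -0.9]
gripper_width: 0.497
```

>>> arm_command --commands '[[[0, 0, 0, 0, 0, 0], [0, 0, 0, 0, 0, 0], [0, 0, 0, 0, 0, 0], [0, 0, 0, 0, 0, 0], [0, 0, 0, 0, 0, 0]]]'

```text
time: 6.45
tool_pos: [0.6332, 0.3272, 0.2999]
ee_rot: [-0.024, 0.707, -0.024, -0.707]
ft_force: [-0.3, 0.8, -0.9]
gripper_width: 0.499
```

```bash
python3 - <<'E'
from h import *
look('w2')
E
```

```text
t 6.45 pos [0.6332 0.3272 0.2999] yaw -93.83 tilt [ 2.e-04 -1.e-04 -1.e+00] w 0.499 j [-0.2   0.73 -0.49  1.45  0.37  1.05 -2.41]
```

View pics/w2.png

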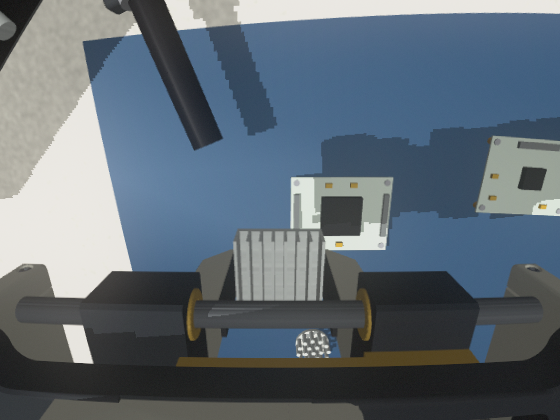

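The wrist view shows I overshot in y: the package is at columns 321–362, rows 196–235, right of and ahead of the held sink (columns 235–325, rows 230–300). I'll move back over it and measure there.

>>> arm_command --commands '[[[-0.006, -0.029, 0, 0, 0, 0], [-0.006, -0.029, 0, 0, 0, 0], [0, 0, 0, 0, 0, 0], [0, 0, 0, 0, 0, 0], [0, 0, 0, 0, 0, 0]]]'

```text
time: 7.12
tool_pos: [0.6208, 0.2714, 0.3]
ee_rot: [-0.023, 0.707, -0.022, -0.707]
ft_force: [0.1, 0.4, 0.2]
gripper_width: 0.498
```

```bash
python3 - <<'E'
from h import *
im,d,cm=look('w3')
v=im[150:320,200:360]; save('w3z',cv2.resize(v,None,fx=4,fy=3.5,interpolation=cv2.INTER_NEAREST))
E
```

```text
t 7.12 pos [0.6208 0.2714 0.3   ] yaw -93.69 tilt [ 1.0e-04  1.1e-03 -1.0e+00] w 0.498 j [-0.11  0.67 -0.5   1.56  0.36  1.   -2.35]
```

View pics/w3z.png

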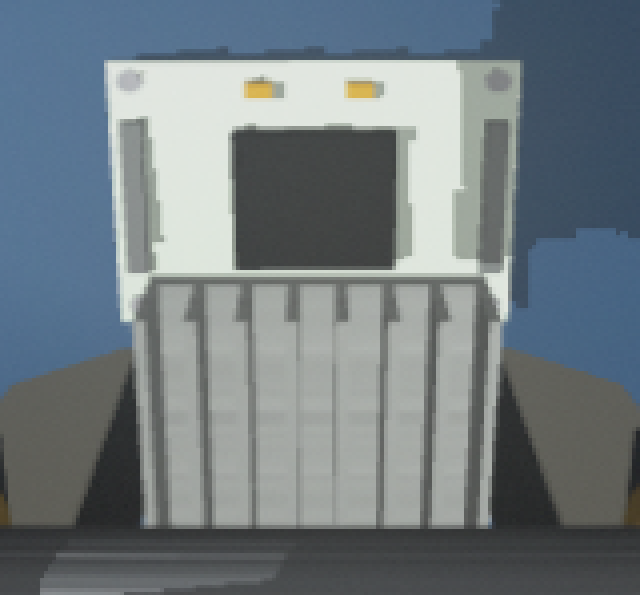

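```bash
python3 - <<'E'
from h import *
im,d,cm=load('w3')
print('pkg'); c=quad(cm,[(258.75,226.9),(258.25,187.1),(299,187.1),(298.5,226.9)],0.016)
P=ray(cm,[(238,228.9),(320.5,228.9)],0.118)*1000; print('sink front edge',P.round(1))
Q=ray(cm,[(200+133/4-.5,150+318/3.5-.5),(200+500/4-.5,150+318/3.5-.5)],0.136)*1000; print('fin top front',Q.round(1))
t=np.radians(-93.69+90); tcp=np.array([620.8,271.4])
for X in (P,Q):
    m=X.mean(0)[:2]-tcp; print('rel along x-ish, y-ish',m@[np.cos(t),np.sin(t)],m@[-np.sin(t),np.cos(t)],np.hypot(*(X[1]-X[0])))
# board outline
print('board top far corners',ray(cm,[(200+106/4-.5,150+60/3.5-.5),(200+521/4-.5,150+60/3.5-.5)],0.01)*1000)
E
```

```text
pkg
ctr [623.5 272. ] sides [36.5, 35.0, 36.5, 35.5] dirs [-4.2, -93.7, 176.7, 86.3]
sink front edge [[644.1 292.3 118. ]
 [641.2 247.  118. ]]
fin top front [[645.1 292.6 136. ]
 [642.2 247.3 136. ]]Traceback (most recent call last):
  File "<stdin>", line 8, in <module>
TypeError: return arrays must be of ArrayType
```

>>> arm_command --commands '[[[0.0031, 0.0006, -0.02, 0, 0, 0], [0, 0, -0.035, 0, 0, 0], [0, 0, -0.03, 0, 0, 0], [0, 0, -0.01, 0, 0, 0], [0, 0, -0.003, 0, 0, 0]]]'

```text
time: 7.8
tool_pos: [0.6239, 0.2707, 0.2006]
ee_rot: [0.023, -0.706, 0.023, 0.707]
ft_force: [0.0, 0.3, -0.7]
gripper_width: 0.499
```

>>> arm_command --commands '[[[0, 0, 0, 0, 0, 0], [0, 0, 0, 0, 0, 0], [0, 0, -0.001, 0, 0, 0], [0, 0, -0.001, 0, 0, 0], [0, 0, -0.001, 0, 0, 0]]]'

```text
time: 8.43
tool_pos: [0.6241, 0.2705, 0.1989]
ee_rot: [-0.023, 0.707, -0.023, -0.707]
ft_force: [0.5, 0.0, -0.7]
gripper_width: 0.496
```

>>> arm_command --commands '[[[0, 0, -0.001, 0, 0, 0], [0, 0, 0, 0, 0, 0], [0, 0, 0, 0, 0, 0], [0, 0, 0, 0, 0, 0], [0, 0, 0, 0, 0, 0]]]'

```text
time: 9.05
tool_pos: [0.6241, 0.2705, 0.1981]
ee_rot: [-0.023, 0.707, -0.023, -0.707]
ft_force: [-2.8, -2.1, 6.1]
gripper_width: 0.501
```

```bash
python3 - <<'E'
from h import *
im,d,cm=look('w4')
E
```

```text
t 9.05 pos [0.6241 0.2705 0.1981] yaw -93.79 tilt [-0.e+00 -2.e-04 -1.e+00] w 0.501 j [-0.14  0.8  -0.45  1.59  0.43  0.85 -2.4 ]
```

View pics/w4.png

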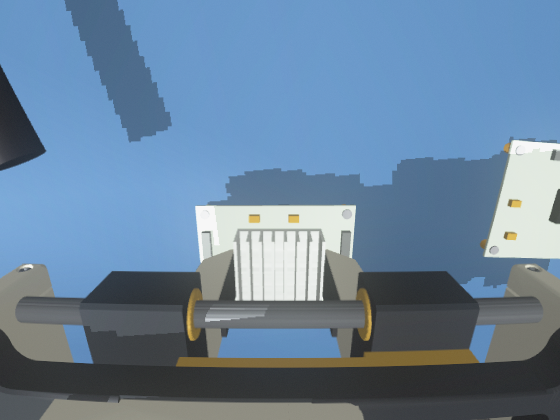

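```bash
cat >> h.py <<'E'
def crop(n,im,x0,y0,w,h,f): save(n,cv2.resize(im[y0:y0+h,x0:x0+w],None,fx=f,fy=f,interpolation=cv2.INTER_NEAREST))
E
python3 - <<'E'
from h import *
im,d,cm=load('w4')
crop('w4z',im,185,195,185,120,4)
im,d,cm=load('w3')
crop('w3y',im,215,155,130,90,6)
E
```

```text
(no output)
```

View pics/w4z.png

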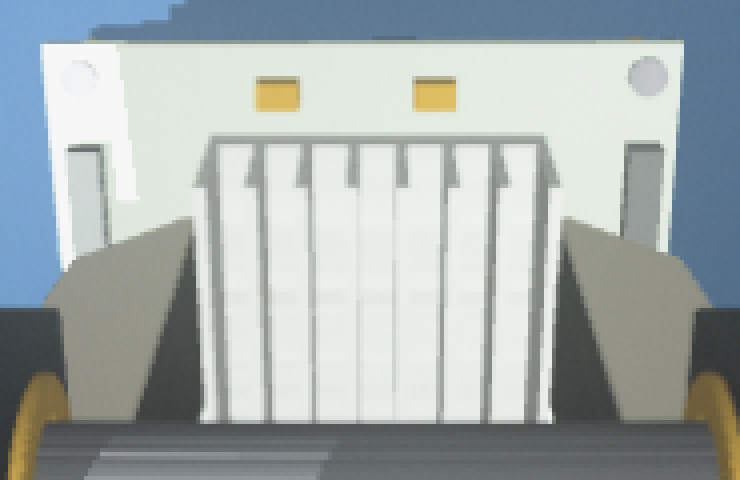

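View pics/w3y.png

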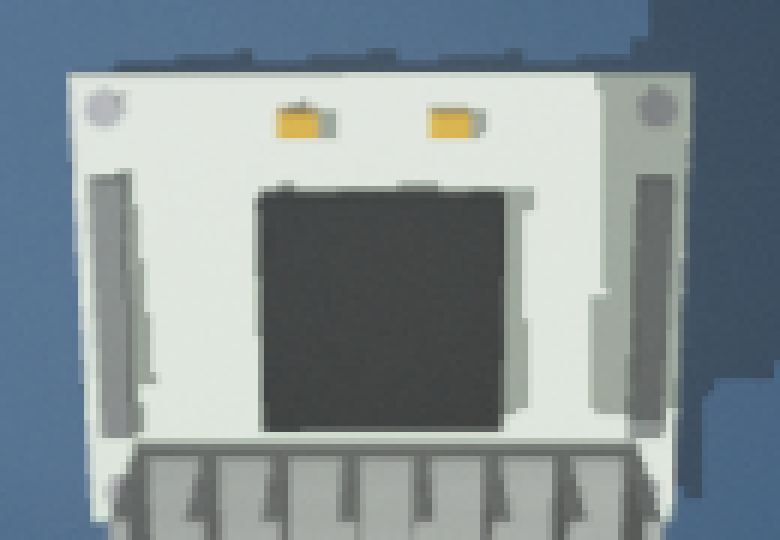

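```bash
cat >> h.py <<'E'
def rel(P,c,deg):
    t=np.radians(deg); R=np.array([[np.cos(t),np.sin(t)],[-np.sin(t),np.cos(t)]]); return (np.asarray(P)[...,:2]-np.asarray(c)[:2])@R.T
E
python3 - <<'E'
from h import *
im,d,cm=load('w4'); g=lambda l:[(185+a/4-.5,195+b/4-.5) for a,b in l]
B=ray(cm,g([(41,43),(684,43)]),0.010)*1000
S=ray(cm,g([(212,137),(545,137)]),0.016)*1000
T=ray(cm,g([(194,187),(560,187)]),0.034)*1000
a=-3.8
for n,X in (('board far',B),('sinkbot',S),('sinktop',T)):
    print(n,X.round(1).tolist(),'len',np.linalg.norm(X[1]-X[0]).round(1),'dir',np.degrees(np.arctan2(*(X[0]-X[1])[[1,0]])).round(1),'rel tcp',rel(X.mean(0),(624.1,270.5),a).round(2))
im,d,cm=load('w3'); g=lambda l:[(215+a/6-.5,155+b/6-.5) for a,b in l]
B=ray(cm,g([(67,73),(693,73)]),0.010)*1000; print('w3 board',B.round(1).tolist(),np.linalg.norm(B[1]-B[0]),rel(B.mean(0),(624.1,270.5),a))
quad(cm,g([(265,431),(259,188),(506,188),(503,431)]),0.016)
E
```

```text
board far [[660.9, 314.8, 10.0], [654.9, 225.2, 10.0]] len 89.8 dir 86.2 rel tcp [33.75  1.71]
sinkbot [[647.6, 291.4, 16.0], [644.5, 245.6, 16.0]] len 45.8 dir 86.2 rel tcp [22.05 -0.54]
sinktop [[648.0, 291.3, 34.0], [645.0, 246.0, 34.0]] len 45.4 dir 86.2 rel tcp [22.44 -0.34]
w3 board [[660.9, 314.9, 10.0], [655.0, 225.1, 10.0]] 89.97781240488894 [33.78333797  1.70886466]
ctr [624.3 272.1] sides [37.1, 35.3, 37.1, 35.4] dirs [-3.6, -93.7, 176.7, 86.3]
```

>>> arm_command --commands '[[[0, 0, 0.002, 0, 0, 0], [0, 0.0021, 0.001, 0, 0, 0], [0, 0, 0, 0, 0, 0], [0, 0, 0, 0, 0, 0], [0, 0, -0.001, 0, 0, 0]]]'

```text
time: 9.72
tool_pos: [0.6242, 0.2725, 0.1996]
ee_rot: [-0.023, 0.707, -0.023, -0.707]
ft_force: [0.7, -0.3, -0.9]
gripper_width: 0.497
```

>>> arm_command --commands '[[[0, 0, -0.001, 0, 0, 0], [0, 0, -0.001, 0, 0, 0], [0, 0, -0.0003, 0, 0, 0], [0, 0, 0, 0, 0, 0], [0, 0, 0, 0, 0, 0]]]'

```text
time: 10.35
tool_pos: [0.6241, 0.2726, 0.1981]
ee_rot: [-0.023, 0.707, -0.024, -0.707]
ft_force: [-2.8, -2.3, 5.4]
gripper_width: 0.494
```

```bash
python3 - <<'E'
from h import *
im,d,cm=look('w5'); print(arm.state()['ft_force'])
crop('w5z',im,185,195,185,120,4)
E
```

```text
t 10.35 pos [0.6241 0.2726 0.1981] yaw -93.79 tilt [ 1.e-04 -3.e-04 -1.e+00] w 0.494 j [-0.15  0.8  -0.45  1.59  0.43  0.85 -2.4 ]
[-2.91438259 -1.18424933  5.99155753]
```

View pics/w5z.png

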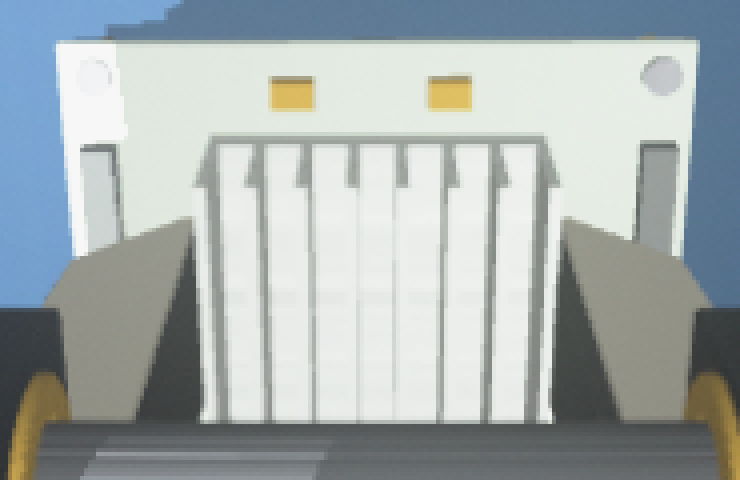

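Now the board's far edge (crop columns 56–698, middle 377) and the sink's front edge (212–545, middle 378.5) are centred on each other. Releasing.

>>> arm_command --commands '[[[0, 0, 0, 0, 0, 0], [0, 0, 0, 0, 0, 0], [0, 0, 0, 0, 0, 0], [0, 0, 0, 0, 0, 0], [0, 0, 0, 0, 0, 0]]]' --claw -1

```text
time: 11.02
tool_pos: [0.6241, 0.2726, 0.1973]
ee_rot: [0.023, -0.707, 0.023, 0.707]
ft_force: [0.1, 0.3, 1.0]
gripper_width: 0.977
```

>>> arm_command --commands '[[[0, 0, 0.02, 0, 0, 0], [0, 0, 0.04, 0, 0, 0], [0, 0, 0.042, 0, 0, 0], [0, 0, 0, 0, 0, 0], [0, 0, 0, 0, 0, 0]]]'

```text
time: 11.65
tool_pos: [0.6241, 0.2725, 0.3005]
ee_rot: [-0.023, 0.707, -0.023, -0.706]
ft_force: [-0.5, 0.6, -1.2]
gripper_width: 1.002
```

```bash
python3 - <<'E'
from h import *
im,d,cm=look('w6'); crop('w6z',im,210,150,140,110,5)
E
```

```text
t 11.65 pos [0.6241 0.2725 0.3005] yaw -93.8 tilt [-4.e-04 -6.e-04 -1.e+00] w 1.002 j [-0.11  0.68 -0.5   1.55  0.36  1.01 -2.35]
```

View pics/w6z.png

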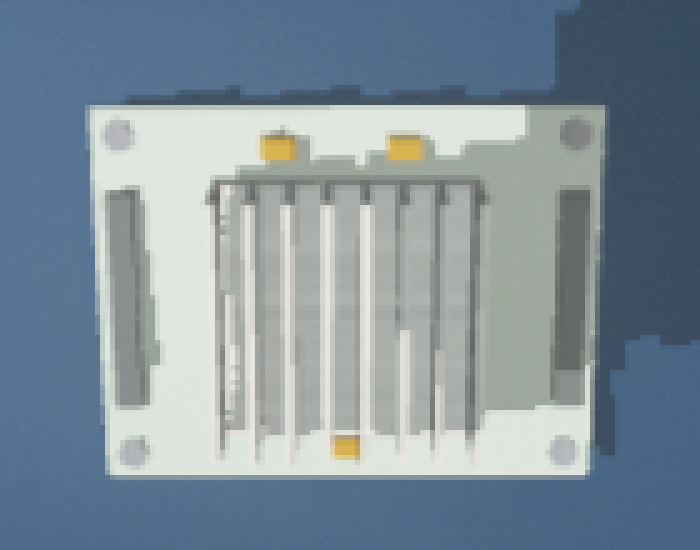

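```bash
python3 - <<'E'
from h import *
im,d,cm=load('w6'); g=lambda l:[(210+a/5,150+b/5) for a,b in l]
quad(cm,g([(107,477),(89,105),(606,105),(587,477)]),0.010)
quad(cm,g([(221,460),(210,204),(487,204),(475,460)]),0.034)
E
```

```text
ctr [623.  272.2] sides [70.3, 89.7, 70.3, 89.9] dirs [-4.0, -93.8, 176.2, 86.2]
ctr [624.1 272. ] sides [44.8, 44.6, 44.8, 43.1] dirs [-3.0, -93.8, 175.1, 86.2]
```

>>> arm_command --commands '[[[-0.028, -0.042, 0, 0, 0, 0.013], [-0.028, -0.042, 0, 0, 0, 0.013], [-0.028, -0.042, 0, 0, 0, 0.013], [-0.028, -0.042, -0.01, 0, 0, 0.013], [-0.028, -0.042, -0.01, 0, 0, 0.013]]]'

```text
time: 12.32
tool_pos: [0.4826, 0.0611, 0.2784]
ee_rot: [0.0, -0.707, 0.0, 0.708]
ft_force: [0.8, -0.6, -0.1]
gripper_width: 1.0
```

>>> arm_command --commands '[[[0, 0, 0, 0, 0, 0], [0, 0, 0, 0, 0, 0], [0, 0, 0, 0, 0, 0], [0, 0, 0, 0, 0, 0], [0, 0, 0, 0, 0, 0]]]'

```text
time: 12.95
tool_pos: [0.4843, 0.0633, 0.2794]
ee_rot: [-0.0, 0.707, 0.0, -0.707]
ft_force: [-0.7, -0.2, 0.6]
gripper_width: 0.996
```

```bash
python3 - <<'E'
from h import *
im,d,cm=look('w7'); crop('w7z',im,230,150,100,90,7)
E
```

```text
t 12.95 pos [0.4843 0.0633 0.2794] yaw -90.02 tilt [ 1.e-04  2.e-04 -1.e+00] w 0.996 j [ 0.27  0.41 -0.55  2.05  0.31  0.76 -2.03]
```

View pics/w7z.png

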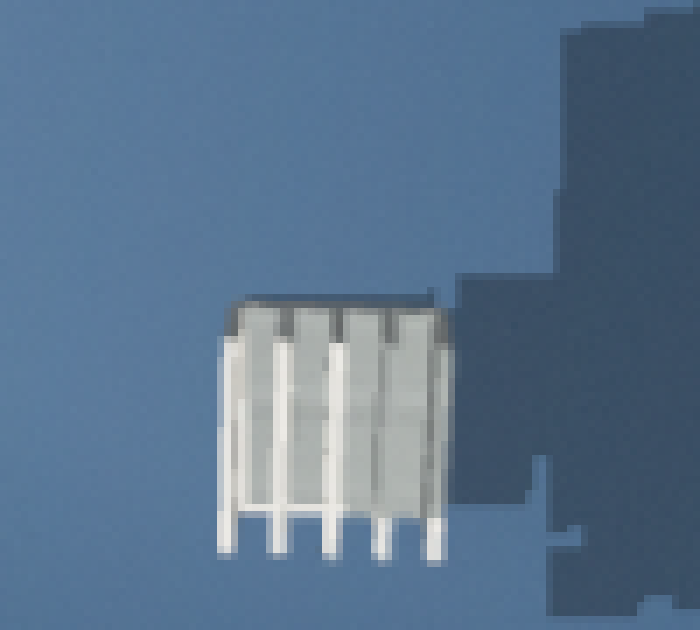

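```bash
python3 - <<'E'
from h import *
im,d,cm=load('w7'); g=lambda l:[(230+a/7,150+b/7) for a,b in l]
quad(cm,g([(217,554),(219,339),(454,346),(446,562)]),0.018)
# base far edge bottom
print(ray(cm,g([(240,302),(445,308)]),0.002)*1000)
E
```

```text
ctr [488.   64.4] sides [26.1, 26.7, 26.3, 26.8] dirs [-1.6, -91.8, 178.8, 87.8]
[[501.18566969  75.30931528   2.        ]
 [500.42158704  50.63390481   2.        ]]
```

The small sink's fin tops span crop columns 217–454 and rows 340–560. That puts the centre at (488.0, 64.4) mm with 26 mm sides and about −1.8° yaw.

>>> arm_command --commands '[[[0.0037, 0.0011, -0.02, 0, 0, -0.031], [0, 0, -0.03, 0, 0, 0], [0, 0, -0.025, 0, 0, 0], [0, 0, -0.0155, 0, 0, 0], [0, 0, -0.007, 0, 0, 0]]]'

```text
time: 13.62
tool_pos: [0.4877, 0.0638, 0.1812]
ee_rot: [0.011, -0.707, 0.011, 0.707]
ft_force: [-0.3, -0.4, 0.4]
gripper_width: 0.996
```

>>> arm_command --commands '[[[0, 0, 0, 0, 0, 0], [0, 0, 0, 0, 0, 0], [0, 0, 0, 0, 0, 0], [0, 0, 0, 0, 0, 0], [0, 0, 0, 0, 0, 0]]]' --claw 1

```text
time: 14.25
tool_pos: [0.4879, 0.0636, 0.1822]
ee_rot: [-0.011, 0.707, -0.011, -0.707]
ft_force: [-0.3, -0.6, -1.1]
gripper_width: 0.505
```

>>> arm_command --commands '[[[0, 0, 0, 0, 0, 0], [0, 0, 0, 0, 0, 0], [0, 0, 0, 0, 0, 0], [0, 0, 0, 0, 0, 0], [0, 0, 0, 0, 0, 0]]]'

```text
time: 14.88
tool_pos: [0.4878, 0.0637, 0.1819]
ee_rot: [-0.011, 0.707, -0.011, -0.707]
ft_force: [-0.3, -0.0, 0.3]
gripper_width: 0.282
```

>>> arm_command --commands '[[[0, 0, 0, 0, 0, 0], [0, 0, 0, 0, 0, 0], [0, 0, 0.02, 0, 0, 0], [0, 0, 0.05, 0, 0, 0], [0.02, 0.005, 0.048, 0, 0, 0]]]'

```text
time: 15.5
tool_pos: [0.5066, 0.0683, 0.3005]
ee_rot: [0.011, -0.706, 0.012, 0.708]
ft_force: [1.5, 1.1, -0.8]
gripper_width: 0.28
```

>>> arm_command --commands '[[[0.04, 0.01, 0, 0, 0, -0.02], [0.05, 0.01, 0, 0, 0, -0.02], [0.04, 0.01, 0, 0, 0, -0.02], [0.01, 0, 0, 0, 0, -0.02], [0, 0, 0, 0, 0, 0]]]'

```text
time: 16.12
tool_pos: [0.6476, 0.0985, 0.2992]
ee_rot: [0.04, -0.706, 0.04, 0.706]
ft_force: [-0.2, 0.7, 0.2]
gripper_width: 0.278
```

>>> arm_command --commands '[[[0, 0, 0, 0, 0, 0], [0, 0, 0, 0, 0, 0], [0, 0, 0, 0, 0, 0], [0, 0, 0, 0, 0, 0], [0, 0, 0, 0, 0, 0]]]'

```text
time: 16.75
tool_pos: [0.6478, 0.0986, 0.3]
ee_rot: [-0.04, 0.706, -0.04, -0.706]
ft_force: [0.8, 0.7, -1.5]
gripper_width: 0.284
```

```bash
python3 - <<'E'
from h import *
im,d,cm=look('w8'); crop('w8z',im,200,150,160,115,5)
E
```

```text
t 16.75 pos [0.6478 0.0986 0.3   ] yaw -96.43 tilt [ 1.e-04 -0.e+00 -1.e+00] w 0.284 j [ 0.15  0.64 -0.49  1.62  0.35  0.97 -2.14]
```

View pics/w8z.png

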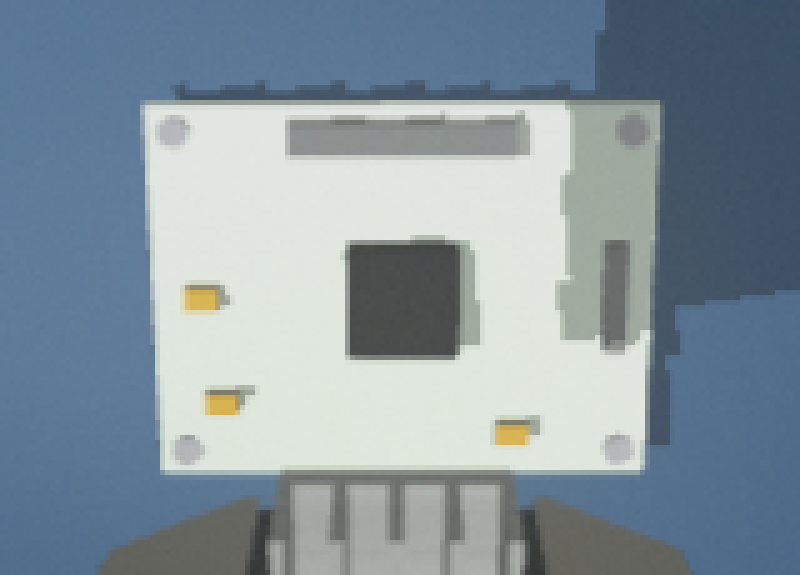

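```bash
python3 - <<'E'
from h import *
im,d,cm=load('w8'); g=lambda l:[(200+a/5,150+b/5) for a,b in l]
b=quad(cm,g([(162,472),(143,102),(661,102),(645,472)]),0.010)
p=quad(cm,g([(347,358),(346,242),(462,242),(460,358)]),0.016)
S=ray(cm,g([(284,474),(508,474)]),0.118)*1000; print(S.round(1).tolist(),np.linalg.norm(S[1]-S[0]))
for x in (b,p,S.mean(0)): print(rel(x,(647.8,98.6),-6.43).round(2))
E
```

```text
ctr [647.1  97.3] sides [69.7, 89.6, 69.7, 90.2] dirs [-6.4, -96.5, 174.0, 83.5]
ctr [647.8  97.1] sides [21.4, 20.1, 21.4, 20.1] dirs [-6.6, -96.5, 173.3, 83.5]
[[661.5, 109.2, 118.0], [658.7, 84.3, 118.0]] 25.071910498935356
[-0.53 -1.36]
[ 0.15 -1.51]
[12.42 -0.5 ]
```

>>> arm_command --commands '[[[0, -0.001, -0.02, 0, 0, 0], [0, 0, -0.035, 0, 0, 0], [0, 0, -0.03, 0, 0, 0], [0, 0, -0.012, 0, 0, 0], [0, 0, -0.003, 0, 0, 0]]]'

```text
time: 17.42
tool_pos: [0.6474, 0.0977, 0.1986]
ee_rot: [0.039, -0.705, 0.04, 0.707]
ft_force: [0.2, 0.2, -0.3]
gripper_width: 0.281
```

>>> arm_command --commands '[[[0, 0, 0, 0, 0, 0], [0, 0, 0, 0, 0, 0], [0, 0, -0.001, 0, 0, 0], [0, 0, 0, 0, 0, 0], [0, 0, 0, 0, 0, 0]]]'

```text
time: 18.05
tool_pos: [0.6479, 0.0977, 0.1991]
ee_rot: [-0.04, 0.706, -0.04, -0.706]
ft_force: [0.8, -0.4, -0.6]
gripper_width: 0.279
```

```bash
python3 - <<'E'
from h import *
im,d,cm=look('w9'); crop('w9z',im,185,195,185,120,4); print(arm.state()['ft_force'])
E
```

```text
t 18.05 pos [0.6479 0.0977 0.1991] yaw -96.43 tilt [ 2.e-04 -0.e+00 -1.e+00] w 0.279 j [ 0.12  0.76 -0.44  1.66  0.41  0.81 -2.19]
[ 0.72302838  0.10068624 -0.47408035]
```

View pics/w9z.png

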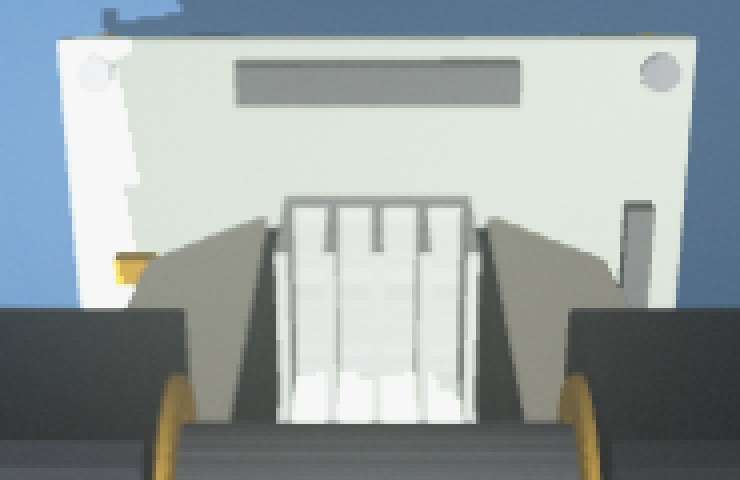

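```bash
cat >> h.py <<'E'
def placed(n,bl,sl,tcp,ang,z=0.0165,x0=185,y0=195,f=4):
    im,d,cm=load(n); g=lambda l:[(x0+a/f-.5,y0+b/f-.5) for a,b in l]
    B=ray(cm,g(bl),0.010)*1000; S=ray(cm,g(sl),z)*1000
    for n,X in (('board',B),('sink',S)): print(n,'len',np.linalg.norm(X[1]-X[0]).round(1),'dir',np.degrees(np.arctan2(*(X[0]-X[1])[[1,0]])).round(1),'rel',rel(X.mean(0),tcp,ang).round(2))
E
python3 - <<'E'
from h import *
placed('w9',[(58,39),(695,39)],[(285,198),(470,198)],(647.9,97.7),-6.43,0.017)
E
```

```text
board len 89.4 dir 83.5 rel [33.99 -0.23]
sink len 25.9 dir 83.5 rel [12.86 -0.36]
```

>>> arm_command --commands '[[[-0.0005, 0, 0, 0, 0, 0], [0, 0, 0, 0, 0, 0], [0, 0, -0.0007, 0, 0, 0], [0, 0, -0.0005, 0, 0, 0], [0, 0, 0, 0, 0, 0]]]'

```text
time: 18.73
tool_pos: [0.6473, 0.0977, 0.198]
ee_rot: [-0.04, 0.706, -0.04, -0.706]
ft_force: [-1.3, 0.2, 2.8]
gripper_width: 0.281
```

>>> arm_command --commands '[[[0, 0, 0, 0, 0, 0], [0, 0, 0, 0, 0, 0], [0, 0, 0, 0, 0, 0], [0, 0, 0, 0, 0, 0], [0, 0, 0, 0, 0, 0]]]'

```text
time: 19.35
tool_pos: [0.6474, 0.0977, 0.198]
ee_rot: [-0.04, 0.706, -0.04, -0.706]
ft_force: [-1.8, -0.1, 4.8]
gripper_width: 0.284
```

>>> arm_command --commands '[[[0, 0, 0, 0, 0, 0], [0, 0, 0, 0, 0, 0], [0, 0, 0, 0, 0, 0], [0, 0, 0, 0, 0, 0], [0, 0, 0, 0, 0, 0]]]' --claw -1

```text
time: 19.98
tool_pos: [0.6473, 0.0976, 0.1977]
ee_rot: [-0.04, 0.706, -0.04, -0.706]
ft_force: [0.6, -0.6, -0.6]
gripper_width: 0.772
```

>>> arm_command --commands '[[[0, 0, 0.02, 0, 0, 0], [0, 0, 0.04, 0, 0, 0], [0, 0, 0.042, 0, 0, 0], [0, 0, 0, 0, 0, 0], [0, 0, 0, 0, 0, 0]]]'

```text
time: 20.6
tool_pos: [0.6472, 0.0975, 0.3006]
ee_rot: [-0.04, 0.706, -0.04, -0.706]
ft_force: [-1.0, -1.0, -0.2]
gripper_width: 1.002
```

```bash
python3 - <<'E'
from h import *
im,d,cm=look('w10'); crop('w10z',im,200,150,160,115,5)
E
```

```text
t 20.6 pos [0.6472 0.0975 0.3006] yaw -96.43 tilt [-8.e-04 -6.e-04 -1.e+00] w 1.002 j [ 0.16  0.63 -0.49  1.62  0.35  0.97 -2.14]
```

View pics/w10z.png

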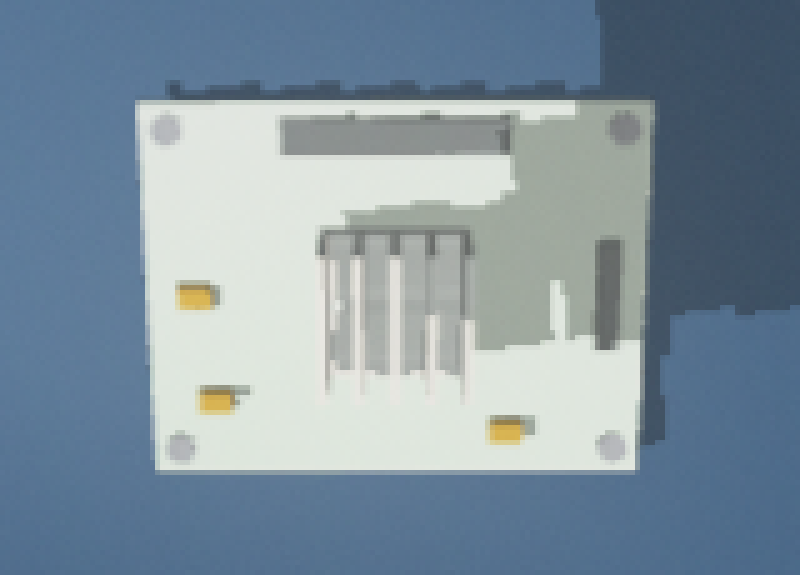

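```bash
python3 - <<'E'
from h import *
im,d,cm=load('w10'); g=lambda l:[(200+a/5,150+b/5) for a,b in l]
b=quad(cm,g([(156,471),(136,102),(655,102),(638,471)]),0.010)
p=quad(cm,g([(324,401),(318,256),(475,256),(468,402)]),0.034)
f=ray(cm,g([(323,232),(470,232)]),0.016)*1000; print(f, rel(p,b,-6.4),rel(f.mean(0),b,-6.4))
E
```

```text
ctr [646.9  97.3] sides [69.7, 90.0, 69.7, 90.1] dirs [-6.3, -96.5, 173.8, 83.5]
ctr [648.2  97.2] sides [25.3, 25.5, 25.5, 24.1] dirs [-5.1, -96.5, 171.8, 83.1]
[[660.80315495 108.08684055  16.        ]
 [657.92239104  82.71844533  16.        ]] [ 1.30360498 -0.00688941] [12.63933592 -0.49520918]
```

The small sink sits on its package: base edge within about 0.4 mm of where it should be, and yaw matching. Next is the long sink. I'll turn the wrist half round, since joint 7 is close to its lower end.

>>> arm_command --commands '[[[-0.012, 0.006, 0, 0, 0, 0.18], [-0.012, 0.006, 0, 0, 0, 0.18], [-0.012, 0.006, 0, 0, 0, 0.18], [-0.012, 0.006, 0, 0, 0, 0.18], [-0.012, 0.006, 0, 0, 0, 0.18]]]'

```text
time: 21.28
tool_pos: [0.5863, 0.1276, 0.2983]
ee_rot: [-0.273, -0.651, -0.274, 0.653]
ft_force: [-1.2, 0.3, -0.3]
gripper_width: 1.0
```

>>> arm_command --commands '[[[-0.012, 0.006, 0, 0, 0, 0.18], [-0.012, 0.006, 0, 0, 0, 0.18], [-0.012, 0.006, 0, 0, 0, 0.18], [-0.012, 0.006, 0, 0, 0, 0.18], [-0.012, 0.006, 0, 0, 0, 0.18]]]'

```text
time: 21.9
tool_pos: [0.5264, 0.1575, 0.2986]
ee_rot: [0.529, 0.468, 0.53, -0.469]
ft_force: [-0.2, -0.2, -0.8]
gripper_width: 0.999
```

>>> arm_command --commands '[[[-0.012, 0.006, 0, 0, 0, 0.18], [-0.012, 0.006, 0, 0, 0, 0.18], [-0.012, 0.006, 0, 0, 0, 0.18], [-0.012, 0.006, 0, 0, 0, 0.18], [-0.012, 0.006, 0, 0, 0, 0.18]]]'

```text
time: 22.52
tool_pos: [0.4664, 0.1875, 0.2987]
ee_rot: [0.68, 0.191, 0.681, -0.192]
ft_force: [-0.8, -0.3, -0.7]
gripper_width: 0.998
```

>>> arm_command --commands '[[[-0.003, 0.006, -0.02, 0, 0, 0.18], [0, 0, 0, 0, 0, 0.06], [0, 0, 0, 0, 0, 0], [0, 0, 0, 0, 0, 0], [0, 0, 0, 0, 0, 0]]]'

```text
time: 23.15
tool_pos: [0.4644, 0.1936, 0.2798]
ee_rot: [0.698, 0.111, 0.698, -0.111]
ft_force: [1.1, -0.3, 0.1]
gripper_width: 0.998
```

```bash
python3 - <<'E'
from h import *
im,d,cm=look('w11')
E
```

```text
t 23.15 pos [0.4644 0.1936 0.2798] yaw 71.98 tilt [ 3.e-04 -1.e-04 -1.e+00] w 0.998 j [ 0.46  0.73 -1.19  2.    0.82  1.01  0.11]
```

View pics/w11.png

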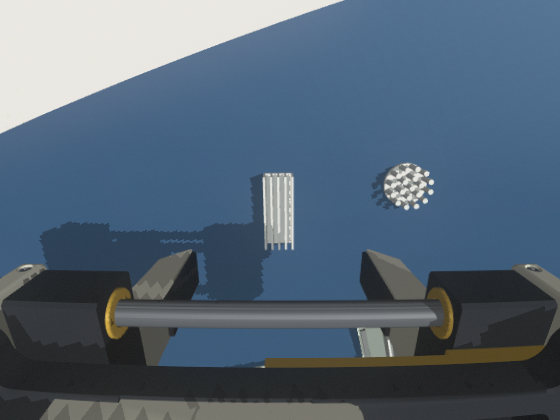

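The wrist view shows the long sink at columns 263–294, rows 173–250, and the round sink at (408,186).

```bash
python3 - <<'E'
from h import *
im,d,cm=load('w11'); crop('w11z',im,240,160,80,95,6); crop('w11r',im,370,150,75,70,8)
E
```

```text
(no output)
```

View pics/w11z.png

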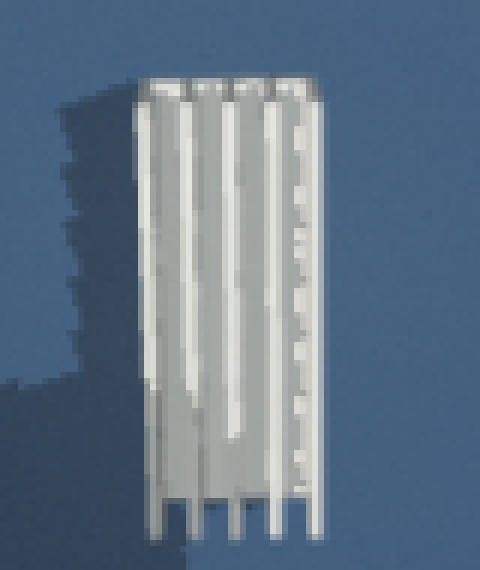

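View pics/w11r.png

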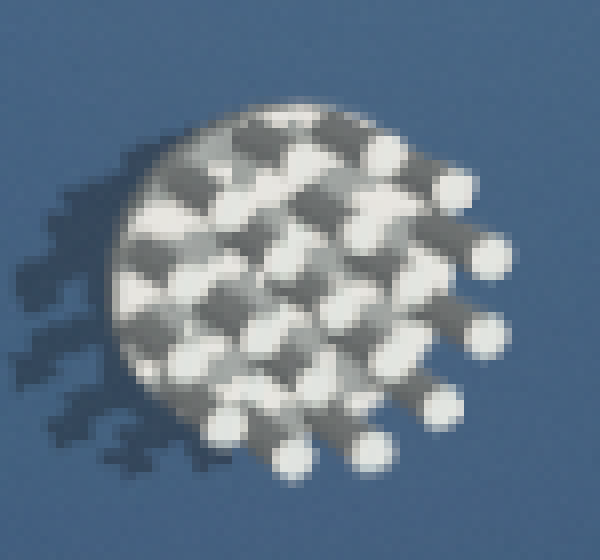

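```bash
python3 - <<'E'
from h import *
im,d,cm=load('w11'); g=lambda l:[(240+a/6,160+b/6) for a,b in l]
c=quad(cm,g([(147,540),(133,101),(323,101),(325,540)]),0.018); print(rel(c,(464.4,193.6),71.98-90))
g=lambda l:[(370+a/8-.5,150+b/8-.5) for a,b in l]
# base circle left/top edges at z=.004 ; pin tops at .018
print('base left, top-left',ray(cm,g([(110,285),(300,98)]),0.003)*1000)
P=ray(cm,g([(385,155),(455,190),(491,258),(487,336),(441,409),(373,452),(292,459),(224,425)]),0.018)[:,:2]*1000
(cc,r)=cv2.minEnclosingCircle(P.astype(np.float32)); print('pins',cc,r)
E
```

```text
ctr [462.3 193.5] sides [62.4, 24.6, 62.4, 24.9] dirs [162.8, 71.9, -17.0, -108.1]
[-1.95914986 -0.74548397]
base left, top-left [[469.94881242 283.7672273    3.        ]
 [456.6526709  306.99198084   3.        ]]
pins (474.5542907714844, 301.57855224609375) 15.839095115661621
```

>>> arm_command --commands '[[[-0.0021, 0, -0.02, 0, 0, 0.007], [0, 0, -0.03, 0, 0, 0], [0, 0, -0.025, 0, 0, 0], [0, 0, -0.0155, 0, 0, 0], [0, 0, -0.007, 0, 0, 0]]]'

```text
time: 23.82
tool_pos: [0.4618, 0.1936, 0.1811]
ee_rot: [0.698, 0.108, 0.699, -0.108]
ft_force: [-0.3, -0.5, 0.6]
gripper_width: 1.003
```

>>> arm_command --commands '[[[0, 0, 0, 0, 0, 0], [0, 0, 0, 0, 0, 0], [0, 0, 0, 0, 0, 0], [0, 0, 0, 0, 0, 0], [0, 0, 0, 0, 0, 0]]]' --claw 1

```text
time: 24.45
tool_pos: [0.4623, 0.1936, 0.1824]
ee_rot: [0.699, 0.108, 0.699, -0.108]
ft_force: [-1.2, 0.3, -0.2]
gripper_width: 0.505
```

>>> arm_command --commands '[[[0, 0, 0, 0, 0, 0], [0, 0, 0, 0, 0, 0], [0, 0, 0, 0, 0, 0], [0, 0, 0, 0, 0, 0], [0, 0, 0, 0, 0, 0]]]'

```text
time: 25.08
tool_pos: [0.4622, 0.1937, 0.1822]
ee_rot: [0.699, 0.108, 0.699, -0.108]
ft_force: [-0.6, 0.2, -0.0]
gripper_width: 0.258
```

>>> arm_command --commands '[[[0, 0, 0, 0, 0, 0], [0, 0, 0, 0, 0, 0], [0, 0, 0, 0, 0, 0], [0, 0, 0.02, 0, 0, 0], [0, 0, 0.05, 0, 0, 0]]]'

```text
time: 25.7
tool_pos: [0.4614, 0.1931, 0.2514]
ee_rot: [0.697, 0.107, 0.7, -0.109]
ft_force: [1.7, -0.1, -0.1]
gripper_width: 0.257
```

>>> arm_command --commands '[[[0.01, -0.02, 0.048, 0, 0, 0.07], [0.018, -0.048, 0, 0, 0, 0.07], [0.018, -0.048, 0, 0, 0, 0.07], [0.018, -0.048, 0, 0, 0, 0.07], [0.018, -0.048, 0, 0, 0, 0.07]]]'

```text
time: 26.32
tool_pos: [0.5446, -0.0201, 0.3002]
ee_rot: [0.707, -0.016, 0.707, 0.016]
ft_force: [0.6, 1.4, -0.6]
gripper_width: 0.26
```

>>> arm_command --commands '[[[0.018, -0.048, 0, 0, 0, 0.07], [0.018, -0.048, 0, 0, 0, 0.07], [0.018, -0.048, 0, 0, 0, 0.07], [0.018, -0.048, 0, 0, 0, 0.07], [0.016, -0.052, 0, 0, 0, 0.017]]]'

```text
time: 26.95
tool_pos: [0.6325, -0.2638, 0.2999]
ee_rot: [0.697, -0.12, 0.697, 0.121]
ft_force: [1.6, 0.9, -0.8]
gripper_width: 0.258
```

>>> arm_command --commands '[[[0, 0, 0, 0, 0, 0], [0, 0, 0, 0, 0, 0], [0, 0, 0, 0, 0, 0], [0, 0, 0, 0, 0, 0], [0, 0, 0, 0, 0, 0]]]'

```text
time: 27.58
tool_pos: [0.6323, -0.2616, 0.3004]
ee_rot: [0.697, -0.12, 0.697, 0.12]
ft_force: [0.9, -0.7, -0.1]
gripper_width: 0.257
```

```bash
python3 - <<'E'
from h import *
im,d,cm=look('w12'); crop('w12z',im,190,140,180,130,4.4)
E
```

```text
t 27.57 pos [ 0.6323 -0.2616  0.3004] yaw 109.54 tilt [ 0.e+00 -3.e-04 -1.e+00] w 0.257 j [ 1.07  1.02 -1.25  1.52  0.99  1.32  1.62]
```

View pics/w12z.png

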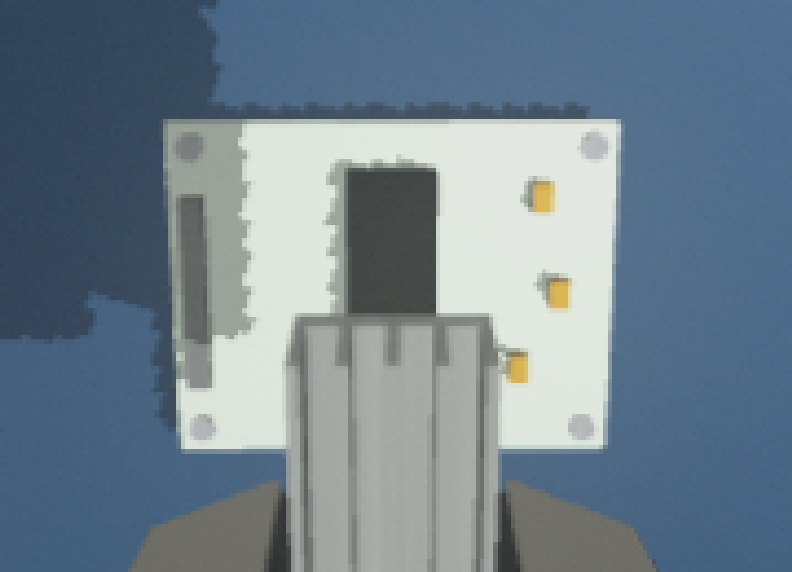

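```bash
python3 - <<'E'
from h import *
im,d,cm=load('w12'); g=lambda l:[(190+a/4.4-.5,140+b/4.4-.5) for a,b in l]
tcp=(632.3,-261.6); A=109.54+90
b=quad(cm,g([(183,449),(163,121),(620,121),(604,449)]),0.010)
P=ray(cm,g([(346,170),(438,170),(348,314),(436,314)]),0.016)*1000
S=ray(cm,g([(300,319),(490,319)]),0.118)*1000
print('board',rel(b,tcp,A)); print('pkg',rel(P,tcp,A).round(2).tolist()); print('sink',rel(S,tcp,A).round(2).tolist())
E
```

```text
ctr [ 631.5 -263.1] sides [69.9, 89.7, 69.9, 89.2] dirs [-160.0, 109.5, 19.6, -70.5]
board [1.22848763 1.17592231]
pkg [[27.19, 9.73], [27.19, -8.09], [-2.16, 9.64], [-2.17, -7.97]]
sink [[30.61, 12.09], [30.6, -11.29]]
```

>>> arm_command --commands '[[[-0.001, -0.001, -0.02, 0, 0, 0], [0, 0, -0.035, 0, 0, 0], [0, 0, -0.03, 0, 0, 0], [0, 0, -0.012, 0, 0, 0], [0, 0, -0.004, 0, 0, 0]]]'

```text
time: 28.25
tool_pos: [0.631, -0.2631, 0.1982]
ee_rot: [0.696, -0.119, 0.697, 0.12]
ft_force: [-3.8, 1.5, 7.0]
gripper_width: 0.262
```

>>> arm_command --commands '[[[0, 0, 0, 0, 0, 0], [0, 0, 0, 0, 0, 0], [0, 0, 0, 0, 0, 0], [0, 0, 0, 0, 0, 0], [0, 0, 0, 0, 0, 0]]]'

```text
time: 28.88
tool_pos: [0.6313, -0.2634, 0.1994]
ee_rot: [0.697, -0.12, 0.697, 0.12]
ft_force: [1.3, -0.9, 0.2]
gripper_width: 0.257
```

```bash
python3 - <<'E'
from h import *
im,d,cm=look('w13'); crop('w13z',im,185,185,185,130,4); print(arm.state()['ft_force'])
E
```

```text
t 28.88 pos [ 0.6313 -0.2634  0.1994] yaw 109.49 tilt [ 1.e-04 -1.e-04 -1.e+00] w 0.257 j [ 1.04  1.12 -1.16  1.56  1.09  1.2   1.58]
[-0.2427496  -0.46184082  0.00182672]
```

View pics/w13z.png

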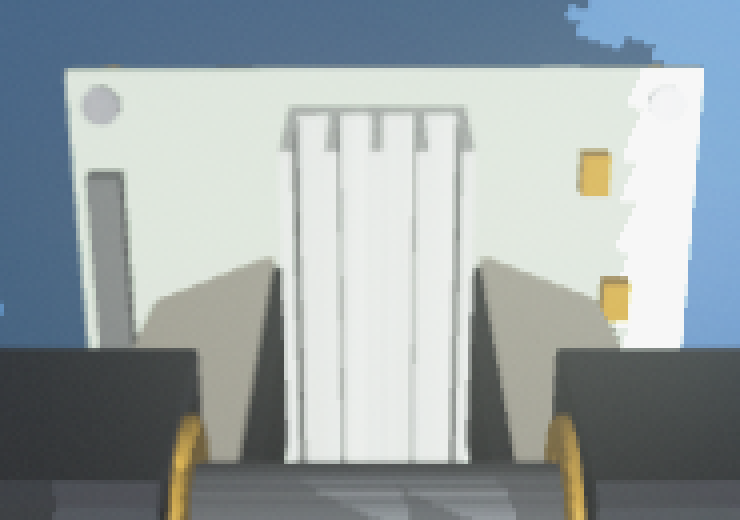

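```bash
python3 - <<'E'
from h import *
placed('w13',[(65,69),(704,69)],[(290,107),(465,107)],(631.3,-263.4),109.49+90,0.0172,y0=185)
E
```

```text
board len 89.6 dir -70.6 rel [34.31 -0.38]
sink len 23.6 dir -70.6 rel [31.07  0.62]
```

>>> arm_command --commands '[[[0, 0.001, 0, 0, 0, 0], [0, 0, 0, 0, 0, 0], [0, 0, 0, 0, 0, 0], [0, 0, -0.0007, 0, 0, 0], [0, 0, -0.0007, 0, 0, 0]]]'

```text
time: 29.55
tool_pos: [0.6313, -0.2623, 0.1983]
ee_rot: [0.697, -0.12, 0.697, 0.12]
ft_force: [-2.5, -0.2, 6.2]
gripper_width: 0.259
```

>>> arm_command --commands '[[[0, 0, -0.0002, 0, 0, 0], [0, 0, 0, 0, 0, 0], [0, 0, 0, 0, 0, 0], [0, 0, 0, 0, 0, 0], [0, 0, 0, 0, 0, 0]]]'

```text
time: 30.18
tool_pos: [0.6313, -0.2623, 0.1983]
ee_rot: [0.697, -0.12, 0.697, 0.12]
ft_force: [-1.6, -0.6, 5.1]
gripper_width: 0.26
```

```bash
python3 - <<'E'
from h import *
im,d,cm=look('w14'); crop('w14z',im,185,185,185,130,4); print(arm.state()['ft_force'])
E
```

```text
t 30.18 pos [ 0.6313 -0.2623  0.1983] yaw 109.49 tilt [ 0.e+00 -3.e-04 -1.e+00] w 0.26 j [ 1.04  1.13 -1.15  1.56  1.09  1.2   1.57]
[-2.6551336   0.21035407  4.96872811]
```

View pics/w14z.png

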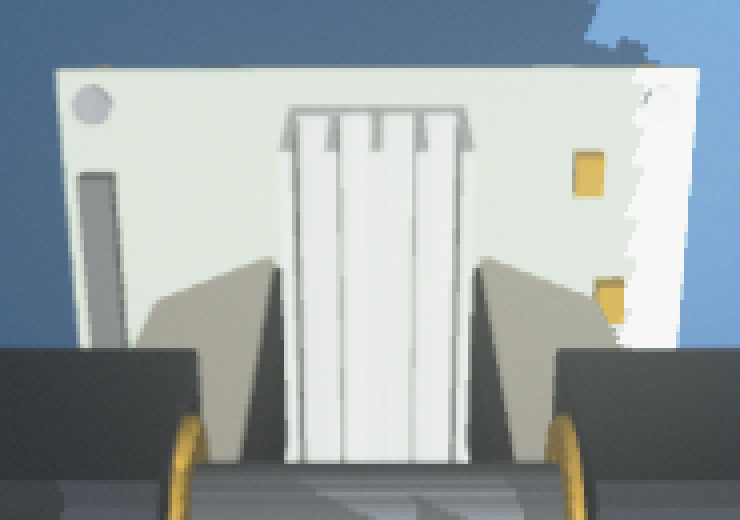

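The sink and board midlines now match, both at crop column 377.5. Releasing and checking.

>>> arm_command --commands '[[[0, 0, 0, 0, 0, 0], [0, 0, 0, 0, 0, 0], [0, 0, 0, 0, 0, 0], [0, 0, 0, 0, 0, 0], [0, 0, 0, 0, 0, 0]]]' --claw -1

```text
time: 30.85
tool_pos: [0.6312, -0.2623, 0.1975]
ee_rot: [0.697, -0.12, 0.697, 0.12]
ft_force: [0.2, -0.0, 0.0]
gripper_width: 0.756
```

>>> arm_command --commands '[[[0, 0, 0.02, 0, 0, 0], [0, 0, 0.04, 0, 0, 0], [0, 0, 0.042, 0, 0, 0], [0, 0, 0, 0, 0, 0], [0, 0, 0, 0, 0, 0]]]'

```text
time: 31.48
tool_pos: [0.6311, -0.2624, 0.3003]
ee_rot: [0.697, -0.12, 0.697, 0.119]
ft_force: [-0.7, -0.2, -0.4]
gripper_width: 0.998
```

```bash
python3 - <<'E'
from h import *
im,d,cm=look('w15'); crop('w15z',im,200,150,160,115,5)
E
```

```text
t 31.48 pos [ 0.6311 -0.2624  0.3003] yaw 109.49 tilt [-1.e-03 -4.e-04 -1.e+00] w 0.998 j [ 1.07  1.02 -1.25  1.53  0.98  1.32  1.62]
```

View pics/w15z.png

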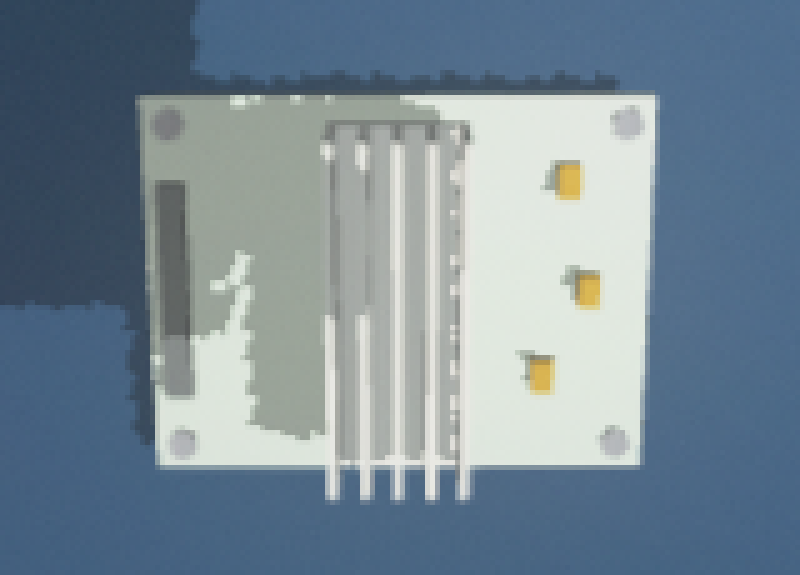

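```bash
python3 - <<'E'
from h import *
im,d,cm=load('w15'); g=lambda l:[(200+a/5-.5,150+b/5-.5) for a,b in l]
b=quad(cm,g([(157,466),(136,96),(658,96),(640,466)]),0.010)
p=quad(cm,g([(325,500),(320,145),(472,145),(470,500)]),0.034)
f=ray(cm,g([(327,122),(466,122)]),0.016)*1000; print(rel(p,b,199.5),rel(f.mean(0),b,199.5))
E
```

```text
ctr [ 631.6 -263.4] sides [69.6, 90.3, 69.6, 90.1] dirs [-160.3, 109.5, 19.6, -70.5]
ctr [ 631.3 -263.6] sides [61.8, 24.1, 61.8, 24.8] dirs [-160.7, 109.5, 20.0, -70.5]
[0.40531572 0.12871338] [30.94758094 -0.25680195]
```

>>> arm_command --commands '[[[-0.0157, 0.0563, 0, 0, 0, -0.034], [-0.0157, 0.0563, 0, 0, 0, -0.034], [-0.0157, 0.0563, 0, 0, 0, -0.034], [-0.0157, 0.0563, 0, 0, 0, -0.034], [-0.0157, 0.0563, 0, 0, 0, -0.034]]]'

```text
time: 32.15
tool_pos: [0.5516, 0.0204, 0.2986]
ee_rot: [0.704, -0.059, 0.705, 0.06]
ft_force: [0.9, 0.2, 0.7]
gripper_width: 1.005
```

>>> arm_command --commands '[[[-0.0157, 0.0563, 0, 0, 0, -0.034], [-0.0157, 0.0563, 0, 0, 0, -0.034], [-0.0157, 0.0563, 0, 0, 0, -0.034], [-0.0157, 0.0563, 0, 0, 0, -0.034], [-0.0157, 0.0563, -0.02, 0, 0, -0.034]]]'

```text
time: 32.78
tool_pos: [0.474, 0.3023, 0.2796]
ee_rot: [0.707, 0.001, 0.707, -0.0]
ft_force: [1.5, 0.2, 0.3]
gripper_width: 0.999
```

>>> arm_command --commands '[[[0, 0, 0, 0, 0, 0], [0, 0, 0, 0, 0, 0], [0, 0, 0, 0, 0, 0], [0, 0, 0, 0, 0, 0], [0, 0, 0, 0, 0, 0]]]'

```text
time: 33.4
tool_pos: [0.4749, 0.2995, 0.2797]
ee_rot: [0.707, 0.001, 0.707, -0.001]
ft_force: [0.7, -0.7, 0.1]
gripper_width: 1.001
```

```bash
python3 - <<'E'
from h import *
im,d,cm=look('w16'); crop('w16z',im,240,160,80,90,7)
E
```

```text
t 33.4 pos [0.4749 0.2995 0.2797] yaw 89.91 tilt [ 2.e-04 -1.e-04 -1.e+00] w 1.001 j [ 0.23  0.83 -1.19  1.86  0.88  1.1   0.26]
```

View pics/w16z.png

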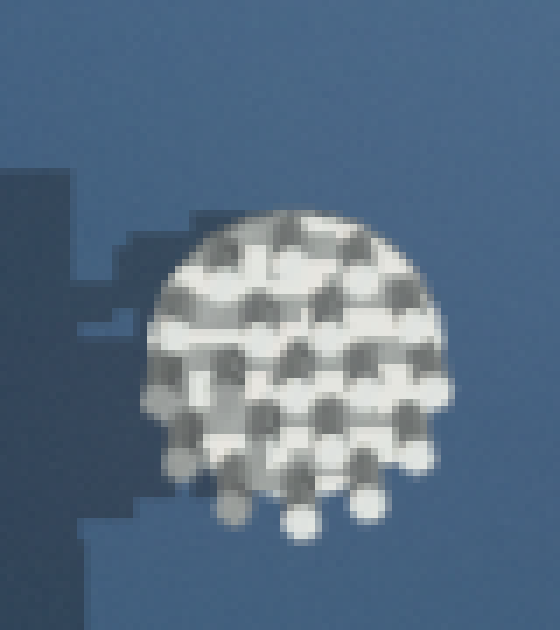

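```bash
python3 - <<'E'
from h import *
im,d,cm=load('w16'); g=lambda l:[(240+a/7-.5,160+b/7-.5) for a,b in l]
print(ray(cm,g([(296,209)]),0.0)*1000, 'lr',ray(cm,g([(147,345),(446,345)]),0.004)*1000,'bot',ray(cm,g([(296,498)]),0.004)*1000)
P=ray(cm,g([(159,400),(180,462),(233,508),(301,525),(367,504),(417,458),(436,390)]),0.018)[:,:2]*1000
A=np.c_[2*P,np.ones(len(P))]; s=np.linalg.lstsq(A,(P**2).sum(1),rcond=None)[0]; print('pin circle',s[:2],np.sqrt(s[2]+s[:2]@s[:2]))
E
```

```text
[[456.65232109 301.63154498   0.        ]] lr [[472.5851386  283.50401308   4.        ]
 [472.69000285 319.81447988   4.        ]] bot [[492.59895856 301.59915436   4.        ]]
pin circle [474.24051734 301.62176129] 16.00264399216718
```

The round base measures 36 mm across, with its centre at (474.6, 301.6) mm. The fitted pin circle agrees.

>>> arm_command --commands '[[[-0.0003, 0.0021, -0.02, 0, 0, 0], [0, 0, -0.03, 0, 0, 0], [0, 0, -0.025, 0, 0, 0], [0, 0, -0.0155, 0, 0, 0], [0, 0, -0.007, 0, 0, 0]]]'

```text
time: 34.08
tool_pos: [0.4735, 0.3027, 0.1808]
ee_rot: [0.707, -0.0, 0.708, 0.0]
ft_force: [0.2, 0.1, -0.1]
gripper_width: 0.999
```

>>> arm_command --commands '[[[0, 0, 0, 0, 0, 0], [0, 0, 0, 0, 0, 0], [0, 0, 0, 0, 0, 0], [0, 0, 0, 0, 0, 0], [0, 0, 0, 0, 0, 0]]]' --claw 1

```text
time: 34.7
tool_pos: [0.4741, 0.3027, 0.1824]
ee_rot: [0.707, 0.0, 0.707, 0.0]
ft_force: [0.3, -0.1, -0.5]
gripper_width: 0.503
```

>>> arm_command --commands '[[[0, 0, 0, 0, 0, 0], [0, 0, 0, 0, 0, 0], [0, 0, 0, 0, 0, 0], [0, 0, 0, 0, 0, 0], [0, 0, 0, 0, 0, 0]]]'

```text
time: 35.33
tool_pos: [0.474, 0.3027, 0.1822]
ee_rot: [0.707, -0.0, 0.707, 0.0]
ft_force: [1.1, 0.2, 1.8]
gripper_width: 0.389
```

>>> arm_command --commands '[[[0, 0, 0, 0, 0, 0], [0, 0, 0.02, 0, 0, 0], [0, 0, 0.05, 0, 0, 0], [0, 0, 0.048, 0, 0, 0], [0, 0, 0, 0, 0, 0]]]'

```text
time: 35.95
tool_pos: [0.4746, 0.3044, 0.305]
ee_rot: [0.709, 0.001, 0.705, 0.002]
ft_force: [0.6, 1.0, -0.9]
gripper_width: 0.382
```

```bash
python3 - <<'E'
from h import *
im,d,cm=look('w17')
E
```

```text
t 35.95 pos [0.4746 0.3044 0.305 ] yaw 90.02 tilt [ 0.0037  0.0018 -1.    ] w 0.382 j [ 0.24  0.8  -1.22  1.84  0.84  1.13  0.28]
```

View pics/w17.png

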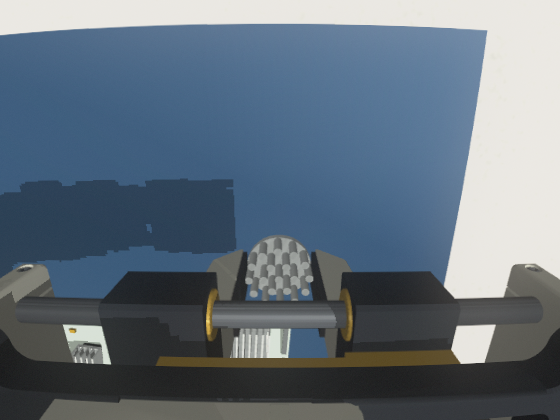

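>>> arm_command --commands '[[[0.0221, -0.0478, 0, 0, 0, -0.022], [0.0221, -0.0478, 0, 0, 0, -0.022], [0.0221, -0.0478, 0, 0, 0, -0.022], [0.0221, -0.0478, 0, 0, 0, -0.022], [0.0221, -0.0478, 0, 0, 0, -0.022]]]'

```text
time: 36.62
tool_pos: [0.5844, 0.0618, 0.2991]
ee_rot: [0.705, 0.039, 0.707, -0.039]
ft_force: [-0.3, 0.5, -0.2]
gripper_width: 0.382
```

>>> arm_command --commands '[[[0.0221, -0.0478, 0, 0, 0, -0.022], [0.0221, -0.0478, 0, 0, 0, -0.022], [0.0221, -0.0478, 0, 0, 0, -0.022], [0, 0, 0, 0, 0, 0], [0, 0, 0, 0, 0, 0]]]'

```text
time: 37.25
tool_pos: [0.65, -0.0792, 0.2991]
ee_rot: [0.704, 0.062, 0.705, -0.062]
ft_force: [-1.0, 0.5, -1.1]
gripper_width: 0.384
```

>>> arm_command --commands '[[[0, 0, 0, 0, 0, 0], [0, 0, 0, 0, 0, 0], [0, 0, 0, 0, 0, 0], [0, 0, 0, 0, 0, 0], [0, 0, 0, 0, 0, 0]]]'

```text
time: 37.88
tool_pos: [0.6507, -0.0796, 0.3002]
ee_rot: [0.704, 0.062, 0.704, -0.062]
ft_force: [-0.4, -0.1, -1.1]
gripper_width: 0.381
```

```bash
python3 - <<'E'
from h import *
im,d,cm=look('w18'); crop('w18z',im,200,150,160,115,5)
E
```

```text
t 37.88 pos [ 0.6507 -0.0796  0.3002] yaw 79.93 tilt [-0. -0. -1.] w 0.381 j [ 0.8   0.91 -1.15  1.6   0.88  1.22  0.86]
```

View pics/w18z.png

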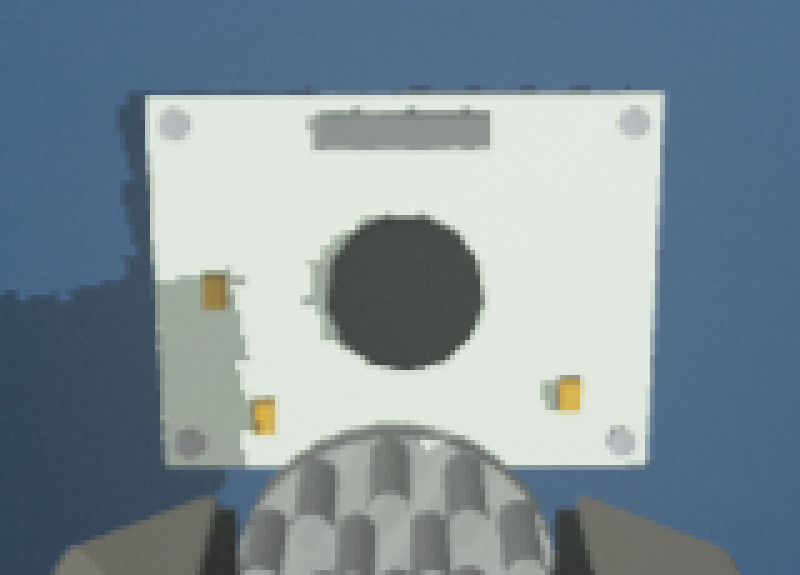

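```bash
python3 - <<'E'
from h import *
im,d,cm=load('w18'); g=lambda l:[(200+a/5-.5,150+b/5-.5) for a,b in l]
tcp=(650.7,-79.6);A=169.93
b=quad(cm,g([(165,466),(146,94),(664,91),(648,466)]),0.010); print('board',rel(b,tcp,A))
P=ray(cm,g([(329,292),(484,292),(405,214),(405,370)]),0.016)*1000; print('pkg L R far near',rel(P,tcp,A).round(2).tolist())
S=ray(cm,g([(396,423)]),0.118)*1000;print('sink front',rel(S,tcp,A))
S=ray(cm,g([(238,560),(554,560)]),0.122)*1000;print('sink sides',rel(S,tcp,A))
E
```

```text
ctr [650.9 -78.7] sides [69.9, 89.5, 70.4, 90.1] dirs [170.0, 80.2, -9.6, -100.1]
board [-0.04480239 -0.91301775]
pkg L R far near [[0.33, 12.15], [0.31, -15.05], [14.45, -1.17], [-14.27, -1.2]]
sink front [[17.4708518   0.38715991]]
sink sides [[  2.64405426  18.00559314]
 [  2.60947337 -17.20509404]]
```

>>> arm_command --commands '[[[0, 0.0016, -0.02, 0, 0, 0], [0, 0, -0.035, 0, 0, 0], [0, 0, -0.03, 0, 0, 0], [0, 0, -0.012, 0, 0, 0], [0, 0, -0.003, 0, 0, 0]]]'

```text
time: 38.55
tool_pos: [0.6505, -0.0778, 0.1991]
ee_rot: [0.704, 0.062, 0.705, -0.062]
ft_force: [-0.5, 0.1, 0.6]
gripper_width: 0.383
```

>>> arm_command --commands '[[[0, 0, 0, 0, 0, 0], [0, 0, 0, 0, 0, 0], [0, 0, 0, 0, 0, 0], [0, 0, 0, 0, 0, 0], [0, 0, 0, 0, 0, 0]]]'

```text
time: 39.17
tool_pos: [0.6508, -0.0781, 0.2003]
ee_rot: [0.704, 0.062, 0.704, -0.062]
ft_force: [-0.9, 0.0, -0.9]
gripper_width: 0.382
```

```bash
python3 - <<'E'
from h import *
im,d,cm=look('w19'); crop('w19z',im,185,185,185,130,4); print(arm.state()['ft_force'])
E
```

```text
t 39.17 pos [ 0.6508 -0.0781  0.2003] yaw 79.92 tilt [ 1.e-04 -1.e-04 -1.e+00] w 0.382 j [ 0.75  1.02 -1.05  1.64  0.99  1.09  0.8 ]
[-0.10031526 -0.88400332 -1.07754308]
```

View pics/w19z.png

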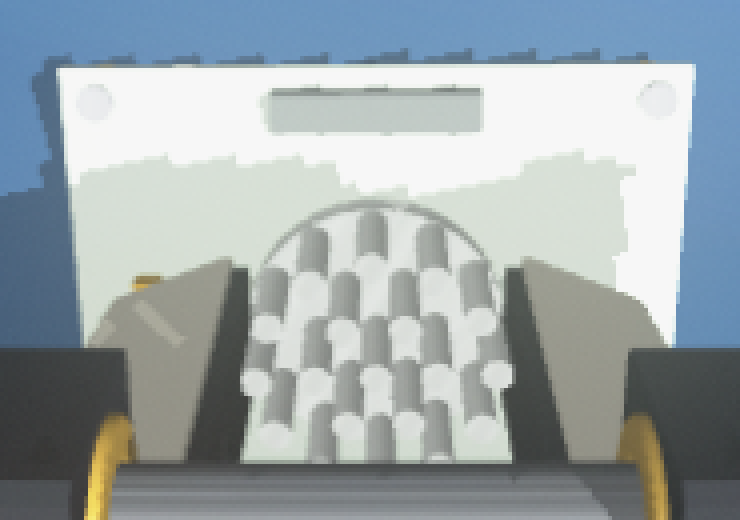

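```bash
python3 - <<'E'
from h import *
placed('w19',[(58,67),(695,65)],[(264,262),(489,262)],(650.8,-78.1),169.92,0.018,y0=185)
placed('w19',[(58,67),(695,65)],[(371,200),(379,200)],(650.8,-78.1),169.92,0.018,y0=185)
E
```

```text
board len 89.8 dir -99.9 rel [34.19  0.46]
sink len 31.7 dir -100.1 rel [7.73 0.48]
board len 89.8 dir -99.9 rel [34.19  0.46]
sink len 1.1 dir -100.1 rel [17.18  0.68]
```

>>> arm_command --commands '[[[0, 0, 0, 0, 0, 0], [0, 0, -0.001, 0, 0, 0], [0, 0, -0.0007, 0, 0, 0], [0, 0, -0.0006, 0, 0, 0], [0, 0, 0, 0, 0, 0]]]'

```text
time: 39.85
tool_pos: [0.6507, -0.078, 0.1982]
ee_rot: [0.704, 0.062, 0.704, -0.062]
ft_force: [-2.2, -0.3, 5.5]
gripper_width: 0.388
```

>>> arm_command --commands '[[[0, 0, 0, 0, 0, 0], [0, 0, 0, 0, 0, 0], [0, 0, 0, 0, 0, 0], [0, 0, 0, 0, 0, 0], [0, 0, 0, 0, 0, 0]]]'

```text
time: 40.48
tool_pos: [0.6507, -0.078, 0.1982]
ee_rot: [0.704, 0.062, 0.704, -0.062]
ft_force: [-2.8, -0.5, 5.6]
gripper_width: 0.38
```

Contact at 5.6 N. Releasing and rising.

>>> arm_command --commands '[[[0, 0, 0, 0, 0, 0], [0, 0, 0, 0, 0, 0], [0, 0, 0, 0, 0, 0], [0, 0, 0, 0, 0, 0], [0, 0, 0, 0, 0, 0]]]' --claw -1

```text
time: 41.1
tool_pos: [0.6507, -0.078, 0.1978]
ee_rot: [0.704, 0.062, 0.704, -0.062]
ft_force: [0.3, -0.8, 0.0]
gripper_width: 0.876
```

>>> arm_command --commands '[[[0, 0, 0.02, 0, 0, 0], [0, 0, 0.04, 0, 0, 0], [0, 0, 0.042, 0, 0, 0], [0, 0, 0, 0, 0, 0], [0, 0, 0, 0, 0, 0]]]'

```text
time: 41.72
tool_pos: [0.6506, -0.0782, 0.3005]
ee_rot: [0.705, 0.062, 0.704, -0.062]
ft_force: [0.1, 0.3, 0.0]
gripper_width: 0.996
```

```bash
python3 - <<'E'
from h import *
im,d,cm=look('w20'); crop('w20z',im,200,150,160,115,5)
im,d=vision.grab_frame('top'); save('top1',im); crop('top1z',im,100,110,320,160,2.5)
im,d=vision.grab_frame('scene'); save('scene1',im)
E
```

```text
t 41.73 pos [ 0.6506 -0.0782  0.3005] yaw 79.92 tilt [-8.e-04 -6.e-04 -1.e+00] w 0.996 j [ 0.79  0.91 -1.15  1.61  0.88  1.22  0.86]
```

View pics/w20z.png

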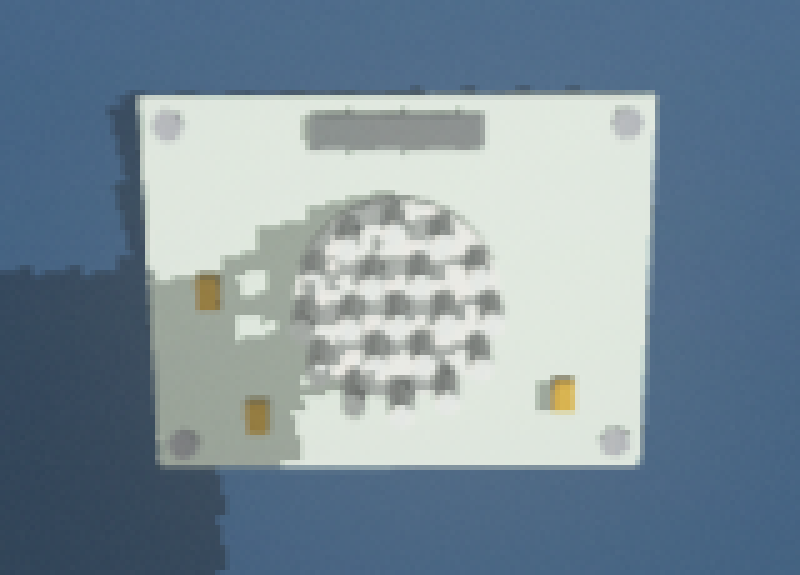

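View pics/top1z.png

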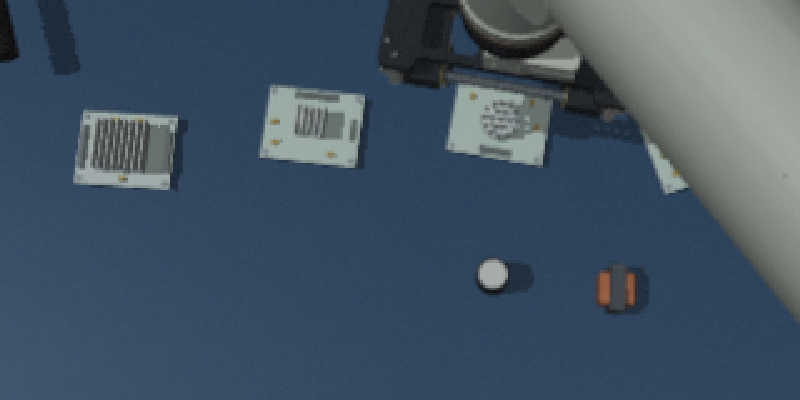

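View pics/scene1.png

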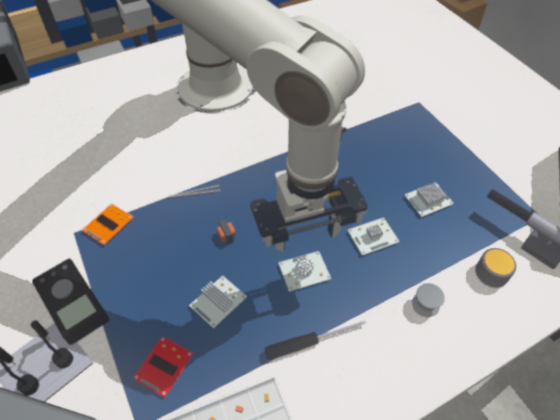

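```bash
python3 - <<'E'
from h import *
im,d,cm=load('w20'); g=lambda l:[(200+a/5-.5,150+b/5-.5) for a,b in l]
b=quad(cm,g([(159,467),(138,95),(657,92),(641,467)]),0.010)
print('far',rel(ray(cm,g([(395,193)]),0.016)*1000,b,169.92),'pins LR',rel(ray(cm,g([(293,310),(503,304)]),0.028)*1000,b,169.92))
print(rel(ray(cm,g([(300,265),(494,262)]),0.020)*1000,b,169.92))
E
```

```text
ctr [651.  -78.8] sides [70.0, 89.8, 70.5, 90.0] dirs [170.2, 80.2, -9.7, -100.1]
far [[18.44518624  0.19853717]] pins LR [[  1.20754848  17.3732597 ]
 [  2.24676628 -17.9561312 ]]
[[  6.71786785  16.55274683]
 [  7.23406613 -16.81856842]]
```

```bash
python3 -c "
from h import *
print(workorder.close_job(), arm.state()['time'])"
```

```text
the job is handed in; nothing more can be done
the job is handed in; nothing more can be done
```

All four heat sinks are on their matching packages, fins or pins up, and the job was handed in at about 42 s of the 112 s allowed. I placed them in the order large, small, long, round. Each one was lowered until contact showed about 5 to 7 N at the wrist, then released.

My wrist-camera checks after each release compared the sink's base edge with the board outline:

| Sink | Offset from package centre | Yaw match |
|---|---|---|
| Large | about 0.3–1 mm | within about 1° |
| Small | about 0.5 mm | within about 1° |
| Long | about 0.3 mm | within about 0.5° |
| Round | about 0.5 mm | not applicable |

- **Disagreement between readings:** for the large and small sinks, the fin-top outline put the centre about 1 mm further out than the base edges did. I trusted the base edges, because the lower fin ends were hard to see against the white board.
- **Correction on the way:** my first position for the large sink was about 2 mm off, so I lifted it, shifted it and set it down again before releasing. The small and long sinks got shifts of 0.5 to 1 mm before release.
- **Final overview:** the top and scene pictures show the transformer and capacitor standing where they started, and the gripper clear of everything. In the top picture the arm hid most of the long-package board. The scene picture and the wrist check show that sink in place.

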